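# Scoop brass cap nuts into a tub and grease them

## Task

Get the batch of brass cap nuts ready for greasing: use the scoop, never your fingers, to move every nut from the grey stock tray into the white round tub, then stand the scoop back on the rubber mat. After that take the brush, dip its tip well down into the small steel pot, touch the brush to one of the nuts in the tub, and lay the brush flat back on the mat. Leave the other goods on the counter where they are.

Things in the scene. Friction and masses are not known exactly. Their poses are not given: they have to be found in the camera images.
- tray: Fixed grey metal stock tray, open on top. Origin on the counter under its middle; long axis x. Floor top 4 mm above the counter; inside at the floor x from -140 to +140 mm, y from -40 to +40 mm; upright walls up to 46 mm above the counter, but the wall at the -x end (away from the robot) rises to 54 mm and leans outward 14 degrees from vertical.
- tub: Fixed white round plastic tub, open on top, 140 mm outside and 130 mm inside diameter, floor 4 mm thick, rim 45 mm above the counter. Origin on the counter at its axis. Nuts go in here.
- pot_rim (a point): Centre of the mouth of the fixed small round steel grease pot: 80 mm outside and 71 mm inside diameter, rim (this point) 45 mm above the counter, floor 4 mm thick.
- mat: Fixed black rubber mat where the two tools belong: 260 mm along its x, 250 mm along its y, 3 mm thick. Origin under its middle, on the counter.
- scoop_grip (a point): Grip point of the loose hand scoop (140 g): middle of the upper part of its upright wooden handle, a post 16 mm along x by 26 mm along y that ends 17 mm above this point. When it stands level on its flat bottom this point is 88 mm above the underside and z is up. Its open front (nose) faces its own -x; its rear end is 8 mm behind (+x) this point.
- scoop_nose (a point): Middle of the sharp front lip of the scoop's aluminium pan, on its underside: 92 mm along the scoop's own -x from scoop_grip and 88 mm below it. The pan is 66 mm wide outside, 61 mm inside, 82 mm long inside; floor 2.5 mm thick, tapering to the lip; side and rear walls up to 28.5 mm; open in front, where the side walls begin 23 mm behind the lip.
- brush_grip (a point): Grip point of the loose flat brush (50 g): on its wooden handle near the balance point, half-way up, 9 mm above what it lies on. Handle 16 mm wide (y), 18 mm tall (z), from 25 mm in front (-x) of this point to 95 mm behind; in front of it a steel ferrule 24 mm wide, 16 mm tall, 35 mm long, then a rigid bristle block 22 mm wide, 12 mm thick, 35 mm long.
- brush_tip (a point): Middle of the end of the brush's bristles, 95 mm along the brush's own -x from brush_grip, at the same height when it lies flat.
- nut1_c (a point): Centre of a loose brass hexagonal cap nut with rounded ends, 26 mm across the corners and 17 mm tall, 35 g; 5 to 8 such nuts are present, the rest absent. They start in the tray, towards its -x end, standing flat.
- nut2_c (a point): Centre of a loose brass hexagonal cap nut with rounded ends, 26 mm across the corners and 17 mm tall, 35 g; 5 to 8 such nuts are present, the rest absent. They start in the tray, towards its -x end, standing flat.
- nut3_c (a point): Centre of a loose brass hexagonal cap nut with rounded ends, 26 mm across the corners and 17 mm tall, 35 g; 5 to 8 such nuts are present, the rest absent. They start in the tray, towards its -x end, standing flat.
- nut4_c (a point): Centre of a loose brass hexagonal cap nut with rounded ends, 26 mm across the corners and 17 mm tall, 35 g; 5 to 8 such nuts are present, the rest absent. They start in the tray, towards its -x end, standing flat.
- nut5_c (a point): Centre of a loose brass hexagonal cap nut with rounded ends, 26 mm across the corners and 17 mm tall, 35 g; 5 to 8 such nuts are present, the rest absent. They start in the tray, towards its -x end, standing flat.
- nut6_c (a point): Centre of a loose brass hexagonal cap nut with rounded ends, 26 mm across the corners and 17 mm tall, 35 g; 5 to 8 such nuts are present, the rest absent. They start in the tray, towards its -x end, standing flat.
- nut7_c (a point): Centre of a loose brass hexagonal cap nut with rounded ends, 26 mm across the corners and 17 mm tall, 35 g; 5 to 8 such nuts are present, the rest absent. They start in the tray, towards its -x end, standing flat.
- nut8_c (a point): Centre of a loose brass hexagonal cap nut with rounded ends, 26 mm across the corners and 17 mm tall, 35 g; 5 to 8 such nuts are present, the rest absent. They start in the tray, towards its -x end, standing flat.
- elbow: Bystander to leave alone: brass pipe elbow, 32 mm tall, arms 30 mm. Loose; origin under its middle.
- tape: Bystander to leave alone: roll of white sealing tape, 60 mm across, 16 mm tall, lying flat. Loose; origin under its middle.
- coupler: Bystander to leave alone: blue and black plastic pipe coupler standing up, 44 mm across, 80 mm tall. Loose; origin under its middle.
- jar: Bystander to leave alone: clear jar with grey cap, 56 mm across, 85 mm tall. Loose; origin under its middle.
- carton: Bystander to leave alone: small cardboard carton, 90 x 70 x 50 mm. Loose; origin under its middle.
- valve: Bystander to leave alone: brass ball valve with a flat red lever, 75 mm long, 50 mm tall. Loose; origin under its middle.

How it is judged:
By the outcome, as a careful person would: the job done as asked, in the order asked, and still so for the second after the job is handed in, with the robot touching nothing.
Of nut1, nut2, nut3, nut4, nut5, nut6, nut7, nut8 only 5 to 8 are there at a start; the rules pass over those that are not, and their reading is None.
At some moment in a run one of scoop, brush may be knocked a few centimetres aside while the robot is not near it.
It also fails if it takes over 210 s, if anything falls off the work surface, if the arm or the gripper's body presses on something with over 40 N, if the wrist force passes 120 N, or if a joint passes its speed limit or range.

## Robot

A 6-joint arm with a two-finger parallel gripper is mounted at the origin on the work surface. World frame = base frame: x ahead of the robot, y to its left, z up, the work surface at z = 0. Lengths are in m, angles in rad, forces in N, time in s.
With the tool pointing down it reaches from about 0.325 to 0.85 m from the base axis. Payload 15.5 kg.
Tool frame: the origin (TCP) lies midway between the tips of the shut fingers; the grasp point (between the pads) lies 19 mm behind it; y points along the fingers, z is the direction in which the jaws open and shut, and the axes are right-handed (so a half turn about y gives the same grasp; the last joint's range is limited). The gripper opens to 91 mm and grips with 3 to 60 N. Pads are 32 mm wide; open, the fingers measure 118 mm over their backs; the gripper's body (76 mm by 178 mm) begins 60 mm behind the grasp point.
Start: joints at [-1.304, 0.494, 1.345, -0, 1.302, -0.096], TCP at [0.221, -0.585, 0.214] pointing down, gripper open.
Joint ranges: [-2.91, 2.91], [-0.82, 2.16], [0.22, 2.67], [-1.22, 4.37], [0.12, 2.79], [-3.08, 3.08]. Speed limits (rad/s): [1.89, 1.89, 2.57, 3.01, 3.01, 3.01].

## Interface

Orientations are given as a unit quaternion [w, x, y, z].
In Python, from cell import * gives the robot as it stands.
- The arm moves only by the tool drive_tool, never from a script. Its argument "steps" is a list that holds one entry, the list of rows, each a list of 7 numbers: the shift along the tool's x, y, z in mm, then the turn, a rotation vector about the tool's x, y, z in degrees, then the closure, from 0 (fully open) to 1 (shut). A call has 1 to 20 rows; each row is the pose to reach, as a shift and turn from the pose commanded when the call began, along the tool's axes at that moment; what a row does not reach only later rows make up. A row lasts 1/10 s, in which the tool goes at most 50 mm and 8.59 degrees, less where a joint would pass 70% of its speed; a pose out of reach is approached as far as the arm can. A call with a gripper value outside its range is refused whole. The fingers move at their own pace and stop on an object; "squeeze" is the grip in N (left out, the last holds). Time passes only in rows, so rows that repeat a pose let the fingers close. It gives the time, the measured TCP pose, the force and the opening at its end, in the units of the state.
- observe(): the state, without advancing time (a new reading comes with each control period).
- snapshot(name): name is "scene" or "top"; returns (picture, depth): 384x512x3 uint8, red, green, blue; 384x512 float32, m along the optical axis (not along the pixel's ray), 0 where there is no reading.
- camera_params(name): a dict with "fov_y" (degrees; the focal length in pixels is half the picture's height over the tangent of half this angle, whatever the lens; pixels are square), "cx", "cy" (the principal point, pixels), "dist" ([k1, k2, p1, p2, k3] as OpenCV has them; the pictures are not rectified), "eye" and "attitude" of the camera in the world. Camera axes: x right, y down, z forward; pixel columns grow to the right and rows downward; lengths in m; the calibration is good to about 2 mm. A picture is of the moment at which its call begins. camera_params takes no time and is no camera call.
- job_done(): hands the job in, once; it reports no verdict.
Trained networks look in the newest picture that a camera, given by its name, has taken for a name from the list of things; names that differ only in an ending like _2 or _b are one class to them, and where a whole thing is asked for, a point or a joint stands for the part that bears it (a point fixed in the world has none). Each returns a list of dicts, best first, with "p" (0 to 1); they miss things now and then, are a little off and sometimes report something else, mostly with a low value. They report only what shows in the picture. A call takes as long as a camera call.
- trace(camera, thing): "pixels" (384x512 bool, what is visible of it) and "bbox" ([left, top, right, bottom] in pixels, round what is visible of it).
- place_of(camera, thing): "point" ([row, column] in pixels: a listed point, or the origin of a listed thing).
The state is a dict: "clock": time; "qpos": joint angles; "qd": joint speeds; "joint_torque": joint torques, N m; "tool_pos": TCP position; "tool_rot": TCP orientation; "ft_force": force on the tool from outside, world axes, zero at the start; "moment": the same for the moment, N m; "finger_gap": finger opening in m.
Only numpy, scipy, OpenCV 4.12 (cv2) and the standard library are available. Lean on these libraries where they do the work, as an engineer would, in place of code of your own. Each camera call takes 0.05 s, during which the arm holds its last target.

## Working session

There is one attempt and no reset: what is moved stays moved. The work goes in short steps, Python scripts to look and compute and a tool call to move; the robot and the scene stay as the last step left them, time stands still between calls to the robot, and variables do not carry over. Pictures are saved under pics/ and viewed, and the job is handed in when it is done.

Besides the shell and the picture viewer there is one more tool, called after ">>>" by a JSON object that holds its "op" and its "data", one argument or row to a line. drive_tool: Moves the arm, as the interface text tells. Its arguments: {"type":"object","properties":{"steps":{"type":"array","items":{"type":"array","items":{"type":"array","items":{"type":"number"}}}},"squeeze":{"type":"number"}},"required":["steps"]}

```bash
ls; mkdir -p pics
python3 - <<'E'
from cell import *
import cv2,json
s=observe();print({k:(v if not hasattr(v,'tolist') else v.tolist()) for k,v in s.items()})
for n in("scene","top"):
    p,d=snapshot(n);print(n,camera_params(n))
    cv2.imwrite(f"pics/{n}0.png",p[:,:,::-1])
E
```

```text
pics
{'clock': 0.0, 'qpos': [-1.3045240259985014, 0.4941692699344618, 1.3461829149137707, 1.022853552459475e-05, 1.3025151788557485, -0.0954976903772845], 'qd': [0.001370050734587347, 0.0019252984489950106, -0.0007860076499710761, 0.0001827915921368889, -0.0012656323163417655, 0.0017062061126621748], 'joint_torque': [0.004774071421707049, -87.8797173500061, -38.18616271018982, 0.07103229872882366, 0.05296448478475213, -0.00016743286778364563], 'tool_pos': [0.22110436948378337, -0.584140097509201, 0.21332938636942242], 'tool_rot': [0.12717271896476406, -0.1272426425306879, 0.696019605107937, -0.6951209382390291], 'ft_force': [-0.573084099862233, 0.3611200557117754, -0.38444803615123485], 'moment': [0.019165740693449295, -0.019140944526278795, 0.047780272576977235], 'finger_gap': 0.091267348038345}
scene {'fov_y': 54.293313973998096, 'cx': 256.15619615631135, 'cy': 194.35826887358982, 'dist': array([0.00875014, 0.        , 0.        , 0.        , 0.        ]), 'eye': array([ 0.97419488, -0.66621393,  1.11086947]), 'attitude': array([-0.31020552,  0.91268738,  0.25119097, -0.08762063])}
top {'fov_y': 54.36675032833962, 'cx': 259.2910511486519, 'cy': 191.82334743924042, 'dist': array([-0.11325601,  0.        ,  0.        ,  0.        ,  0.        ]), 'eye': array([0.33379005, 0.00992358, 1.16977763]), 'attitude': array([ 0.06788726, -0.6770689 ,  0.72877318, -0.07654202])}
```

View pics/scene0.png

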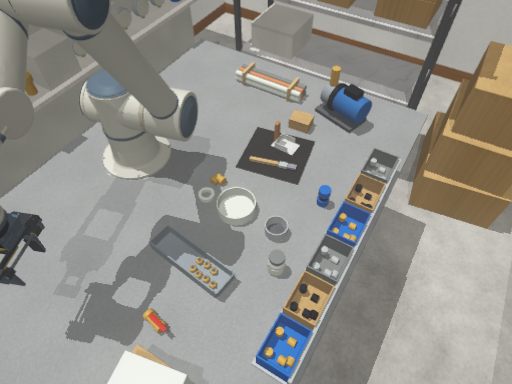

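View pics/top0.png

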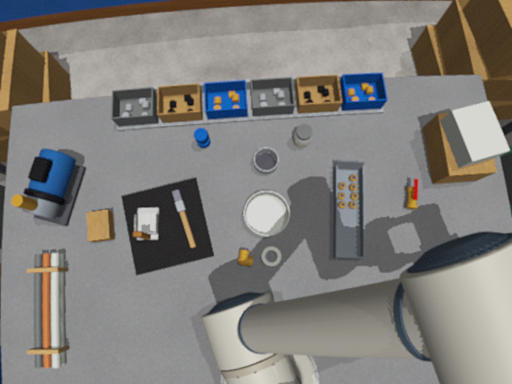

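```bash
cat > h.py <<'E'
from cell import *
import numpy as np,cv2
from scipy.spatial.transform import Rotation as R
np.set_printoptions(precision=4,suppress=True)
def q2R(q): return R.from_quat([q[1],q[2],q[3],q[0]])
def cam(n):
    c=camera_params(n); f=192/np.tan(np.radians(c['fov_y']/2))
    K=np.array([[f,0,c['cx']],[0,f,c['cy']],[0,0,1]]); return K,np.array(c['dist']),np.array(c['eye']),q2R(c['attitude']).as_matrix()
def ray(n,rc):
    K,D,e,A=cam(n); u=cv2.undistortPoints(np.array([[[rc[1],rc[0]]]],float),K,D)[0,0]
    return e,A@np.array([u[0],u[1],1])
def atz(n,rc,z):
    e,d=ray(n,rc); return e+d*(z-e[2])/d[2]
def atd(n,rc,dep):
    e,d=ray(n,rc); return e+d*dep
def proj(n,P):
    K,D,e,A=cam(n); pc=(np.atleast_2d(P)-e)@A
    r,_=cv2.projectPoints(pc,np.zeros(3),np.zeros(3),K,D); return r[:,0,::-1]  # row,col
def cloud(n,dep):
    K,D,e,A=cam(n); h,w=dep.shape
    g=np.stack(np.meshgrid(np.arange(w),np.arange(h)),-1).reshape(-1,1,2).astype(float)
    u=cv2.undistortPoints(g,K,D)[:,0]; d=np.c_[u,np.ones(len(u))]@A.T
    return (e+d*dep.reshape(-1,1)).reshape(h,w,3)
def save(n,name,box=None,s=1):
    p,d=snapshot(n)
    q=p if box is None else p[box[1]:box[3],box[0]:box[2]]
    cv2.imwrite('pics/'+name,cv2.resize(q[:,:,::-1],None,fx=s,fy=s,interpolation=cv2.INTER_CUBIC)); return p,d
def st():
    s=observe();print('t',round(s['clock'],2),'pos',np.array(s['tool_pos']),'gap',round(s['finger_gap'],4),'F',np.array(s['ft_force']));print(q2R(s['tool_rot']).as_matrix());return s
E
python3 - <<'E'
from h import *
st()
Z={'tray':.0,'tub':0,'pot_rim':.045,'mat':0,'scoop_grip':.091,'scoop_nose':.003,'brush_grip':.012,'brush_tip':.012,'nut1_c':.0125,'elbow':0,'tape':0,'coupler':0,'jar':0,'carton':0,'valve':0}
ds={}
for n in('top','scene'):
    p,d=snapshot(n)
    for t,z in Z.items():
        r=place_of(n,t)
        for x in r[:9 if 'nut' in t else 2]:
            if x['p']>.3: print(n,t,round(x['p'],2),np.round(x['point'],1),atz(n,x['point'],z)[:2])
E
```

```text
t 0.1 pos [ 0.2211 -0.5842  0.2134] gap 0.0912 F [-0.6077 -0.437  -0.2144]
[[-0.9353 -0.0003  0.354 ]
 [-0.354   0.0011 -0.9353]
 [-0.0001 -1.     -0.0011]]
top tray 0.92 [211.3 346.4] [ 0.4924 -0.2856]
top pot_rim 0.58 [157.2 267.8] [ 0.6752 -0.0475]
top mat 0.98 [225.3 166. ] [0.4896 0.2884]
top mat 0.48 [136.5 299.6] [ 0.7527 -0.1605]
top scoop_grip 0.73 [233.6 137.8] [0.4588 0.3507]
top scoop_nose 0.86 [205.7 146.1] [0.5565 0.3503]
top scoop_nose 0.59 [188.6 352. ] [ 0.564 -0.312]
top brush_grip 0.7 [216.3 186.4] [0.5119 0.2202]
top brush_tip 0.64 [189.2 175.6] [0.6013 0.2517]
top nut1_c 0.46 [185.6 340.4] [ 0.5746 -0.2731]
top elbow 0.72 [260.3 241.5] [0.3643 0.0573]
top tape 0.68 [258.9 272.7] [ 0.3615 -0.0392]
top tape 0.65 [140.8 298.4] [ 0.7381 -0.1551]
top coupler 0.52 [141.7 201.7] [0.7583 0.1636]
top coupler 0.46 [208.1 343.1] [ 0.5035 -0.2762]
top jar 0.79 [141.1 302.7] [ 0.736  -0.1692]
top carton 0.73 [187.7 351.5] [ 0.5677 -0.3116]
top carton 0.61 [227.3 102.1] [0.497  0.4962]
top valve 0.63 [198.4 408.2] [ 0.5188 -0.4947]
scene tray 0.75 [268.2 194.6] [ 0.5147 -0.296
[... 282 characters left out ...]
0.2948]
scene mat 0.35 [270.  215.8] [ 0.5776 -0.2663]
scene scoop_grip 0.77 [124.3 276.3] [0.4551 0.3521]
scene scoop_nose 0.86 [149.6 296.7] [0.5568 0.3485]
scene scoop_nose 0.34 [153.1 274.2] [0.4869 0.2841]
scene brush_grip 0.75 [165.2 274. ] [0.5223 0.2185]
scene brush_tip 0.74 [170.1 297.5] [0.6135 0.2428]
scene brush_tip 0.53 [212.9 233.9] [ 0.5107 -0.0541]
scene elbow 0.67 [176.8 221.1] [0.37   0.0705]
scene tape 0.71 [198.1 206.3] [ 0.3809 -0.0436]
scene coupler 0.7 [205.4 323.4] [0.7691 0.1478]
scene jar 0.88 [271.3 275. ] [ 0.7447 -0.1723]
scene jar 0.65 [259.3 200.3] [ 0.5116 -0.2606]
scene carton 0.73 [126.4 303. ] [0.5153 0.4902]
scene valve 0.84 [323.9 159.1] [ 0.5325 -0.4953]
```

Run:
```python
from h import *
p,d=save('top','t1.png',(300,150,400,270),6)
p,d=save('top','t2.png',(110,170,220,280),6)
p,d=save('scene','s1.png',(140,220,250,300),7)
```

```text
(no output)
```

View pics/t1.png

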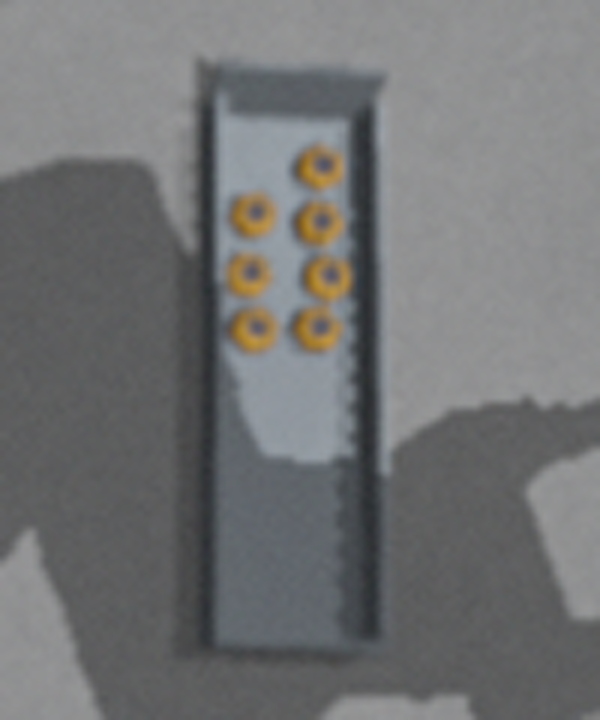

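View pics/t2.png

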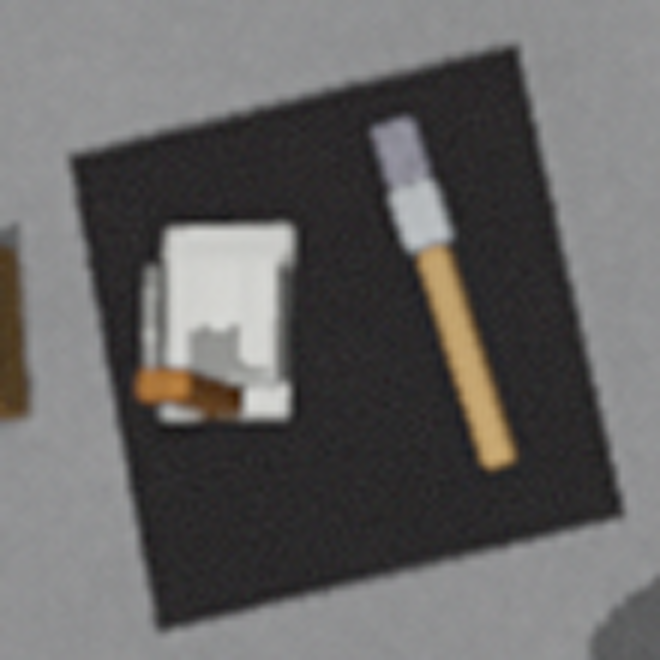

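View pics/s1.png

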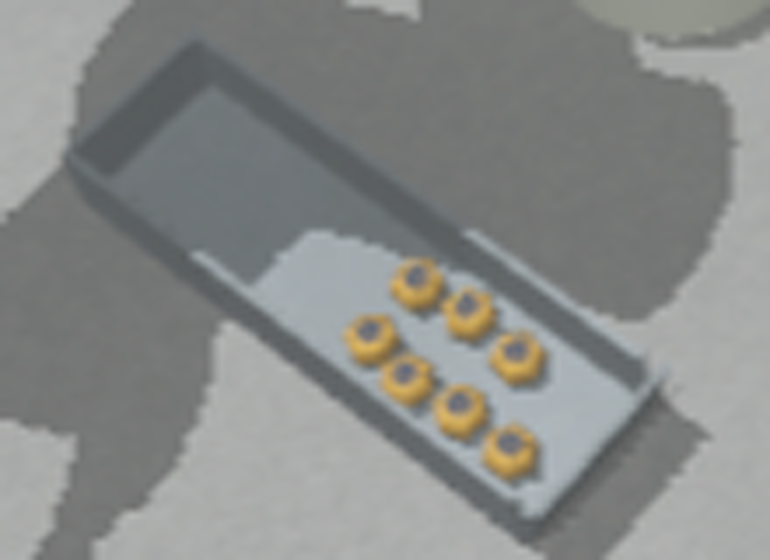

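Run:
```python
from h import *
for n in('top','scene'):
    p,d=snapshot(n);C=cloud(n,d)
    M=(d>0)
    def reg(x0,x1,y0,y1,z0,z1):
        m=M&(C[...,0]>x0)&(C[...,0]<x1)&(C[...,1]>y0)&(C[...,1]<y1)&(C[...,2]>z0)&(C[...,2]<z1); return C[m]
    print(n,'counter z',np.median(reg(.3,.8,-.2,.1,-.02,.02)[:,2]))
    h=reg(.40,.52,.30,.40,.10,.13); print('handle top',len(h),h.mean(0),h.min(0),h.max(0))
    def rect(P):
        r=cv2.minAreaRect((P[:,:2]*1000).astype(np.float32)); return r
    w=reg(.33,.68,-.38,-.2,.03,.07); print('tray walls',len(w),rect(w),np.percentile(w[:,2],[5,50,95]))
    w=reg(.4,.62,.3,.42,.022,.04); print('scoop rim',len(w),rect(w))
    w=reg(.4,.65,.18,.28,.012,.03); print('brush',len(w),rect(w),w[:,2].max())
    w=reg(.42,.62,-.13,.05,.036,.055); print('tub',len(w),rect(w))
    w=reg(.6,.75,-.10,.01,.036,.055); print('pot',len(w),rect(w))
    # nuts by colour
    hsv=cv2.cvtColor(p,cv2.COLOR_RGB2HSV); b=(hsv[...,1]>120)&(hsv[...,0]>8)&(hsv[...,0]<30)&(C[...,0]>.42)&(C[...,0]<.7)&(C[...,1]>-.36)&(C[...,1]<-.22)&M
    k,l,stt,c=cv2.connectedComponentsWithStats(b.astype(np.uint8))
    for i in range(1,k):
        if stt[i,4]>5: print(c[i][::-1].round(1),stt[i,4],atz(n,c[i][::-1],.015))
    r=trace(n,'mat')
    if r: 
        ys,xs=np.nonzero(r[0]['pixels']); print('mat',r[0]['p'],len(ys))
        W=np.array([atz(n,(y,x),.003)[:2] for y,x in zip(ys,xs)]);print(cv2.minAreaRect((W*1000).astype(np.float32)))
```

```text
top counter z 0.002299884335673852
handle top 48 [0.457  0.3471 0.1083] [0.4497 0.3352 0.1036] [0.4651 0.3596 0.1122]
tray walls 642 ((494.11669921875, -285.5086669921875), (91.67315673828125, 300.80792236328125), 83.42999267578125) [0.032  0.0449 0.0545]
scoop rim 81 ((488.4056091308594, 345.8277282714844), (66.85871887207031, 77.23754119873047), 88.71739196777344)
brush 381 ((516.6093139648438, 228.14126586914062), (81.3426284790039, 199.1320343017578), 84.73607635498047) 0.027805115361645427
tub 234 ((501.5720520019531, -29.97857666015625), (137.17822265625, 138.74801635742188), 86.13203430175781)
pot 133 ((670.0503540039062, -41.529151916503906), (75.51130676269531, 78.2435073852539), 85.90856170654297)
[178.2 352.4] 20 [ 0.5953 -0.3143  0.015 ]
[186.  340.9] 18 [ 0.5727 -0.2741  0.015 ]
[187.5 352. ] 16 [ 0.5652 -0.3091  0.015 ]
[196.2 340.1] 17 [ 0.54   -0.2675  0.015 ]
[196.6 353.8] 21 [ 0.5355 -0.3113  0.015 ]
[205.2 340.9] 19 [ 0.511  -0.2666  0.015 ]
[204.9 351.5] 22 [ 0.5094 -0.3007  0.015 ]
mat 0.53 181
((372.3251953125, -34.708438873291016), (55.619869232177734, 58.29163
[... 459 characters left out ...]
1870117188, 27.636371612548828), 13.523366928100586) 0.02397092387806188
tub 193 ((504.7833251953125, -27.813629150390625), (135.7218475341797, 141.87440490722656), 35.19546890258789)
pot 111 ((675.041748046875, -39.920162200927734), (77.8431167602539, 78.3533935546875), 28.689342498779297)
[261.3 199.2] 19 [ 0.5188 -0.2738  0.015 ]
[265.5 206.6] 17 [ 0.5483 -0.2737  0.015 ]
[268.8 192.9] 17 [ 0.5175 -0.3058  0.015 ]
[272.  213.7] 13 [ 0.5811 -0.2809  0.015 ]
[275. 198.] 16 [ 0.5443 -0.3148  0.015 ]
[279.6 205.7] 13 [ 0.5744 -0.3151  0.015 ]
[285.6 212.4] 17 [ 0.604  -0.3207  0.015 ]
mat 0.63 2196
((496.9342346191406, 284.15234375), (260.8140869140625, 252.2224884033203), 10.073636054992676)
```

```bash
cat >> h.py <<'E'
def TR(zyaw,pitch=0,roll=0):
    a=np.radians(zyaw);c,s=np.cos(a),np.sin(a)
    B=np.array([[s,0,c],[-c,0,s],[0,-1,0]]).astype(float)
    return R.from_matrix(B)*R.from_euler('x',pitch,degrees=True)*R.from_euler('z',roll,degrees=True)
def plan(wps,s=None):
    """wps: list of (TCPpos,Rot,label)"""
    s=s or observe();p0=np.array(s['tool_pos']);R0=q2R(s['tool_rot'])
    for p,Rt in wps:
        t=R0.inv().apply(np.array(p)-p0)*1000; rv=(R0.inv()*Rt).as_rotvec(degrees=True)
        print('  ',np.round(t,1).tolist(),np.round(rv,2).tolist(), 'dist',round(np.linalg.norm(t)),'ang',round(np.linalg.norm(rv),1))
E
python3 - <<'E'
from h import *
st()
plan([((.5,-.25,.25),TR(-30)),((.46,.347,.20),TR(-1))])
E
```

```text
t 2.05 pos [ 0.2212 -0.5845  0.2139] gap 0.091 F [ 0.3405 -0.4977  0.7799]
[[-0.9353  0.      0.3539]
 [-0.3539  0.     -0.9353]
 [-0.     -1.     -0.    ]]
   [-379.1, -36.1, -214.2] [0.0, -39.27, -0.0] dist 437 ang 39.3
   [-553.0, 13.9, -786.7] [0.0, -68.27, -0.0] dist 962 ang 68.3
```

>>> {"op": "drive_tool", "data": {
  "steps": [
    [[-379, -36, -214, 0, -39.3, 0, 0], [-379, -36, -214, 0, -39.3, 0, 0], [-379, -36, -214, 0, -39.3, 0, 0], [-379, -36, -214, 0, -39.3, 0, 0], [-379, -36, -214, 0, -39.3, 0, 0], [-379, -36, -214, 0, -39.3, 0, 0], [-379, -36, -214, 0, -39.3, 0, 0], [-379, -36, -214, 0, -39.3, 0, 0], [-553, 14, -787, 0, -68.3, 0, 0], [-553, 14, -787, 0, -68.3, 0, 0], [-553, 14, -787, 0, -68.3, 0, 0], [-553, 14, -787, 0, -68.3, 0, 0], [-553, 14, -787, 0, -68.3, 0, 0], [-553, 14, -787, 0, -68.3, 0, 0], [-553, 14, -787, 0, -68.3, 0, 0], [-553, 14, -787, 0, -68.3, 0, 0], [-553, 14, -787, 0, -68.3, 0, 0], [-553, 14, -787, 0, -68.3, 0, 0], [-553, 14, -787, 0, -68.3, 0, 0], [-553, 14, -787, 0, -68.3, 0, 0]]
  ]
}}

```text
clock: 4.05
tool_pos: [0.4602, 0.322, 0.202]
tool_rot: [-0.496, 0.496, -0.504, 0.504]
ft_force: [1.6, 0.2, 0.2]
finger_gap: 0.0912
```

Run:
```python
from h import *
st()
save('top','t3.png',(110,130,260,290),4);save('scene','s3.png',(190,60,370,220),4)
plan([((.460,.347,.15),TR(-1)),((.460,.347,.072),TR(-1))])
```

```text
t 4.05 pos [0.4602 0.322  0.202 ] gap 0.0912 F [1.6253 0.1528 0.237 ]
[[-0.0167  0.0004  0.9999]
 [-0.9999  0.0001 -0.0167]
 [-0.0002 -1.      0.0004]]
   [-22.0, 51.5, -0.2] [-0.01, 0.27, -0.09] dist 56 ang 0.3
   [-21.9, 129.5, -0.2] [-0.01, 0.27, -0.09] dist 131 ang 0.3
```

View pics/s3.png

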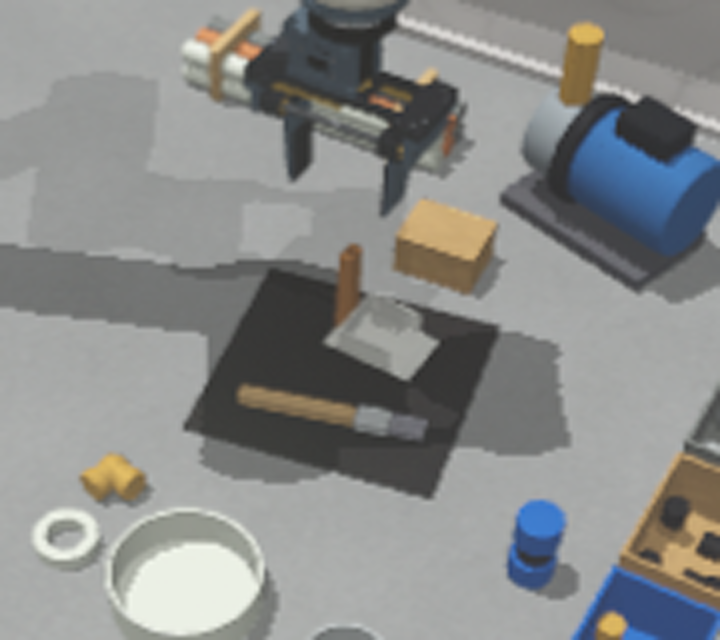

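>>> {"op": "drive_tool", "data": {
  "steps": [
    [[-22, 50, 0, 0, 0, 0, 0], [-22, 50, 0, 0, 0, 0, 0], [-22, 80, 0, 0, 0, 0, 0], [-22, 129, 0, 0, 0, 0, 0], [-22, 129, 0, 0, 0, 0, 0], [-22, 129, 0, 0, 0, 0, 0], [-22, 129, 0, 0, 0, 0, 1], [-22, 129, 0, 0, 0, 0, 1], [-22, 129, 0, 0, 0, 0, 1], [-22, 129, 0, 0, 0, 0, 1], [-22, 129, 0, 0, 0, 0, 1], [-22, 129, 0, 0, 0, 0, 1], [-22, 129, 0, 0, 0, 0, 1], [-22, 129, 0, 0, 0, 0, 1], [-22, 129, 0, 0, 0, 0, 1], [-22, 129, 0, 0, 0, 0, 1]]
  ],
  "squeeze": 50
}}

```text
clock: 5.75
tool_pos: [0.4609, 0.3417, 0.0729]
tool_rot: [0.496, -0.496, 0.504, -0.504]
ft_force: [-0.8, 0.4, -1.8]
finger_gap: 0.0158
```

Run:
```python
from h import *
st()
save('top','t4.png',(110,130,260,290),4);save('scene','s4.png',(190,60,370,220),4)
```

```text
t 5.75 pos [0.4609 0.3417 0.0729] gap 0.0158 F [-0.7832  0.4002 -1.8494]
[[-0.0169 -0.0002  0.9999]
 [-0.9999 -0.0001 -0.0169]
 [ 0.0001 -1.     -0.0002]]
```

View pics/s4.png

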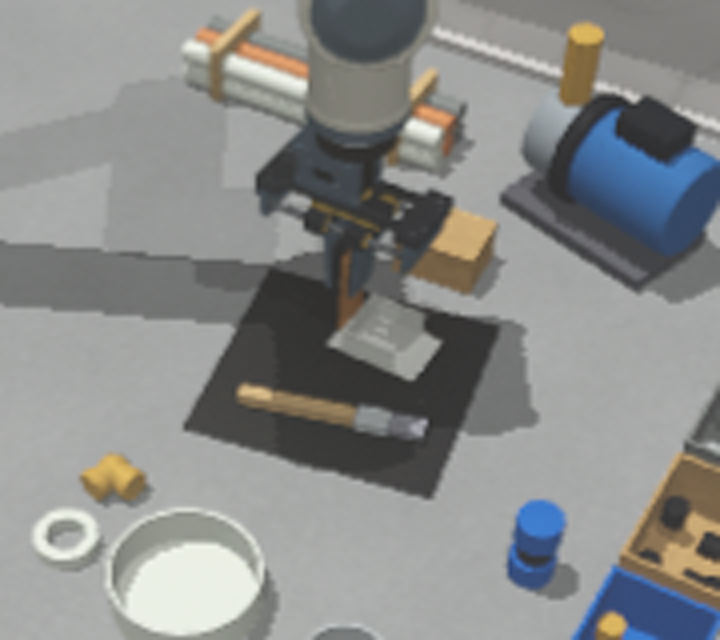

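```bash
cat >> h.py <<'E'
T0=np.array([.490,-.2845]);TY=-6.7
def tw(u,v,z):
    a=np.radians(TY);return (*(T0+u*np.array([np.cos(a),np.sin(a)])+v*np.array([-np.sin(a),np.cos(a)])),z)
E
python3 - <<'E'
from h import *
plan([((.461,.342,.22),TR(-1)),((.5,0.0,.24),TR(-4)),(tw(-.105,-.003,.15),TR(-6.7))])
E
```

```text
[-0.3, -147.1, 0.1] [0.01, 0.03, 0.0] dist 147 ang 0.0
   [341.0, -167.1, 44.9] [0.01, 3.03, 0.0] dist 382 ang 3.0
   [618.2, -77.0, -65.1] [0.01, 5.73, 0.0] dist 626 ang 5.7
```

>>> {"op": "drive_tool", "data": {
  "steps": [
    [[0, -50, 0, 0, 0, 0, 1], [0, -100, 0, 0, 0, 0, 1], [0, -147, 0, 0, 0, 0, 1], [0, -147, 0, 0, 0, 0, 1], [45, -167, 45, 0, 3, 0, 1], [90, -167, 45, 0, 3, 0, 1], [135, -167, 45, 0, 3, 0, 1], [180, -167, 45, 0, 3, 0, 1], [225, -167, 45, 0, 3, 0, 1], [270, -167, 45, 0, 3, 0, 1], [310, -167, 45, 0, 3, 0, 1], [341, -167, 45, 0, 3, 0, 1], [618, -77, -65, 0, 5.7, 0, 1], [618, -77, -65, 0, 5.7, 0, 1], [618, -77, -65, 0, 5.7, 0, 1], [618, -77, -65, 0, 5.7, 0, 1], [618, -77, -65, 0, 5.7, 0, 1], [618, -77, -65, 0, 5.7, 0, 1], [618, -77, -65, 0, 5.7, 0, 1], [618, -77, -65, 0, 5.7, 0, 1]]
  ]
}}

```text
clock: 7.85
tool_pos: [0.3844, -0.2761, 0.149]
tool_rot: [0.469, -0.469, 0.53, -0.528]
ft_force: [0.8, -0.2, -1.3]
finger_gap: 0.0155
```

>>> {"op": "drive_tool", "data": {
  "steps": [
    [[0, 0, 0, 0, 0, 0, 1], [0, 0, 0, 0, 0, 0, 1]]
  ]
}}

```text
clock: 8.05
tool_pos: [0.386, -0.2739, 0.1502]
tool_rot: [-0.471, 0.47, -0.528, 0.528]
ft_force: [-0.1, -0.6, -1.3]
finger_gap: 0.0157
```

Run:
```python
from h import *
st()
save('top','t5.png',(290,140,420,290),4);p,d=save('scene','s5.png',(110,180,280,320),4)
plan([(tw(-.105,-.003,.15),TR(-6.7)),(tw(-.105,-.003,.080),TR(-6.7))])
for n in('top','scene'):
    snapshot(n)
    for t in('scoop_nose','scoop_grip'):
        for r in place_of(n,t)[:2]: print(n,t,r['p'],r['point'],atz(n,r['point'],.08 if 'nose' in t else .168))
    s=observe();g=np.array(s['tool_pos'])+[0,0,.019];
```

```text
t 8.05 pos [ 0.386  -0.2739  0.1502] gap 0.0157 F [-0.0662 -0.6306 -1.2903]
[[-0.1148  0.0003  0.9934]
 [-0.9934  0.0001 -0.1148]
 [-0.0001 -1.      0.0002]]
   [1.2, 0.3, -0.6] [-0.02, 0.13, 0.01] dist 1 ang 0.1
   [1.2, 70.3, -0.6] [-0.02, 0.13, 0.01] dist 70 ang 0.1
top scoop_nose 0.58 [208.6, 352.9] [ 0.4881 -0.2859  0.08  ]
top scoop_grip 0.81 [240.9, 359.9] [ 0.3866 -0.2706  0.168 ]
top scoop_grip 0.55 [188.0, 352.0] [ 0.5331 -0.2667  0.168 ]
scene scoop_nose 0.74 [246.2, 185.7] [ 0.4783 -0.2761  0.08  ]
scene scoop_grip 0.74 [216.9, 159.4] [ 0.3897 -0.269   0.168 ]
```

View pics/t5.png

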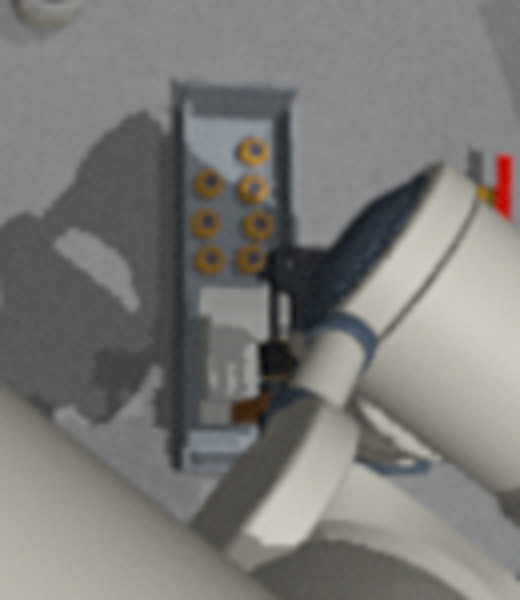

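View pics/s5.png

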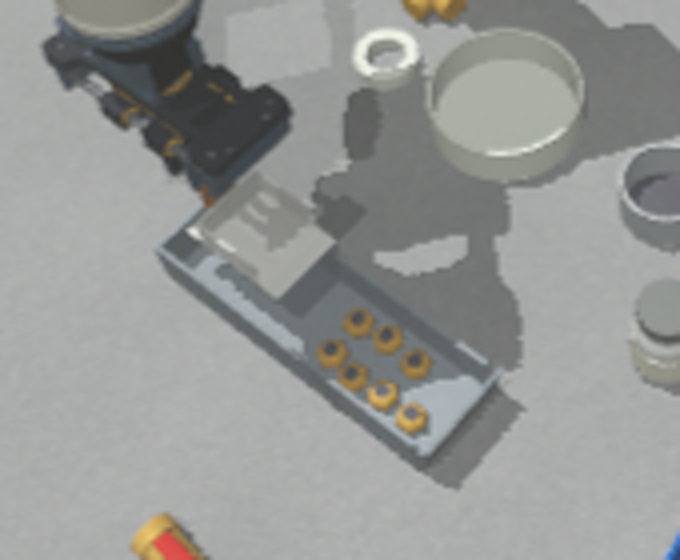

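>>> {"op": "drive_tool", "data": {
  "steps": [
    [[2.5, 0, 0, 0, 0, 0, 1], [2.5, 30, 0, 0, 0, 0, 1], [2.5, 60, 0, 0, 0, 0, 1], [2.5, 68, 0, 0, 0, 0, 1], [2.5, 71, 0, 0, 0, 0, 1], [2.5, 73, 0, 0, 0, 0, 1], [2.5, 73, 0, 0, 0, 0, 1], [2.5, 73, 0, 0, 0, 0, 1]]
  ]
}}

```text
clock: 9.25
tool_pos: [0.3856, -0.2779, 0.0778]
tool_rot: [-0.47, 0.47, -0.528, 0.529]
ft_force: [-0.2, -0.5, -1.5]
finger_gap: 0.0155
```

>>> {"op": "drive_tool", "data": {
  "steps": [
    [[0, 1.5, 0, 0, 0, 0, 1], [0, 2.5, 0, 0, 0, 0, 1], [0, 3, 0, 0, 0, 0, 1], [0, 3, 0, 0, 0, 0, 1], [0, 3, 0, 0, 0, 0, 1]]
  ]
}}

```text
clock: 9.75
tool_pos: [0.3852, -0.2775, 0.074]
tool_rot: [0.47, -0.47, 0.528, -0.528]
ft_force: [0.9, 0.6, -1.5]
finger_gap: 0.0156
```

>>> {"op": "drive_tool", "data": {
  "steps": [
    [[0, 1, 0, 0, 0, 0, 1], [0, 1.5, 0, 0, 0, 0, 1], [0, 1.5, 0, 0, 0, 0, 1], [0, 1.5, 0, 0, 0, 0, 1]]
  ]
}}

```text
clock: 10.15
tool_pos: [0.3853, -0.2776, 0.0738]
tool_rot: [-0.47, 0.47, -0.528, 0.529]
ft_force: [-6.5, 5.9, 37.6]
finger_gap: 0.0155
```

>>> {"op": "drive_tool", "data": {
  "steps": [
    [[0, -2.1, 5, -1, 0, 0, 1], [0, -2.1, 10, -1, 0, 0, 1], [0, -2.1, 16, -1, 0, 0, 1], [0, -2.1, 22, -1, 0, 0, 1], [0, -2.1, 28, -1, 0, 0, 1], [0, -2.1, 34, -1, 0, 0, 1], [0, -2.1, 40, -1, 0, 0, 1], [0, -2.1, 46, -1, 0, 0, 1], [0, -2.1, 52, -1, 0, 0, 1], [0, -2.1, 58, -1, 0, 0, 1], [0, -2.1, 64, -1, 0, 0, 1], [0, -2.1, 70, -1, 0, 0, 1]]
  ]
}}

```text
clock: 11.35
tool_pos: [0.454, -0.2855, 0.0752]
tool_rot: [0.466, -0.474, 0.533, -0.523]
ft_force: [-10.9, 0.8, 17.8]
finger_gap: 0.0158
```

Run:
```python
from h import *
st()
save('top','t6.png',(310,140,400,270),5);p,d=save('scene','s6.png',(130,210,260,310),6)
```

```text
t 11.35 pos [ 0.454  -0.2855  0.0752] gap 0.0158 F [-10.9379   0.7968  17.8325]
[[-0.1161 -0.0186  0.9931]
 [-0.9932  0.0023 -0.116 ]
 [-0.0001 -0.9998 -0.0188]]
```

View pics/s6.png

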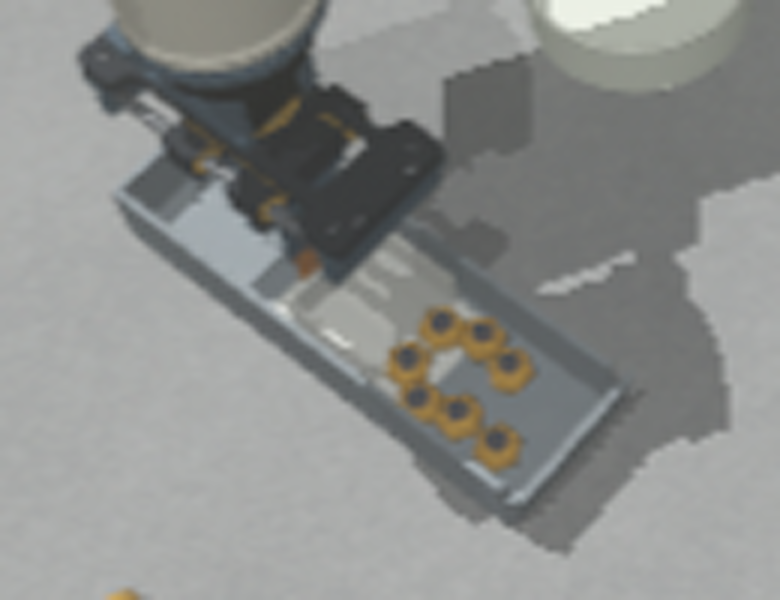

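>>> {"op": "drive_tool", "data": {
  "steps": [
    [[0, -0.3, 5, 0, 0, 0, 1], [0, -0.3, 10, 0, 0, 0, 1], [0, -0.3, 15, 0, 0, 0, 1], [0, -0.3, 20, 0, 0, 0, 1], [0, -0.3, 25, 0, 0, 0, 1], [0, -0.3, 30, 0, 0, 0, 1], [0, -0.3, 35, 0, 0, 0, 1], [0, -0.3, 40, 0, 0, 0, 1]]
  ]
}}

```text
clock: 12.25
tool_pos: [0.4935, -0.2902, 0.075]
tool_rot: [0.466, -0.475, 0.533, -0.523]
ft_force: [-15.2, 2.5, 24.7]
finger_gap: 0.0157
```

Run:
```python
from h import *
st()
save('top','t7.png',(310,140,400,270),5);p,d=save('scene','s7.png',(130,210,260,310),6)
```

```text
t 12.25 pos [ 0.4935 -0.2902  0.075 ] gap 0.0157 F [-15.2089   2.5315  24.6977]
[[-0.116  -0.0189  0.9931]
 [-0.9932  0.0022 -0.116 ]
 [ 0.     -0.9998 -0.019 ]]
```

View pics/s7.png

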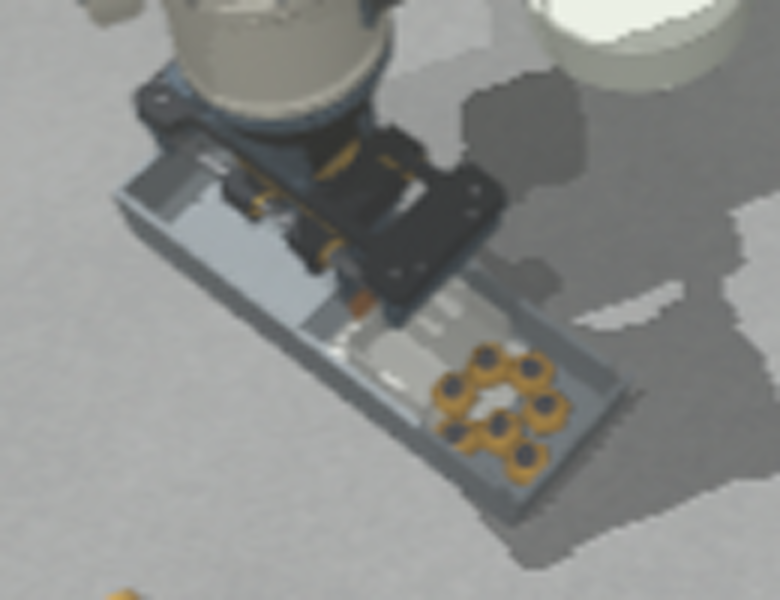

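>>> {"op": "drive_tool", "data": {
  "steps": [
    [[0, -0.4, 4, 0, 0, 0, 1], [0, -0.4, 8, 0, 0, 0, 1], [0, -0.4, 12, 0, 0, 0, 1], [0, -0.4, 16, 0, 0, 0, 1], [0, -0.4, 20, 0, 0, 0, 1]]
  ]
}}

```text
clock: 12.85
tool_pos: [0.5133, -0.2925, 0.0751]
tool_rot: [0.466, -0.475, 0.533, -0.523]
ft_force: [-15.1, 1.8, 24.0]
finger_gap: 0.0159
```

Run:
```python
from h import *
st()
save('top','t8.png',(310,140,400,270),5);p,d=save('scene','s8.png',(130,210,260,310),6)
```

```text
t 12.85 pos [ 0.5133 -0.2925  0.0751] gap 0.0159 F [-15.0605   1.8457  24.032 ]
[[-0.116  -0.019   0.9931]
 [-0.9932  0.0023 -0.116 ]
 [-0.     -0.9998 -0.0192]]
```

View pics/s8.png

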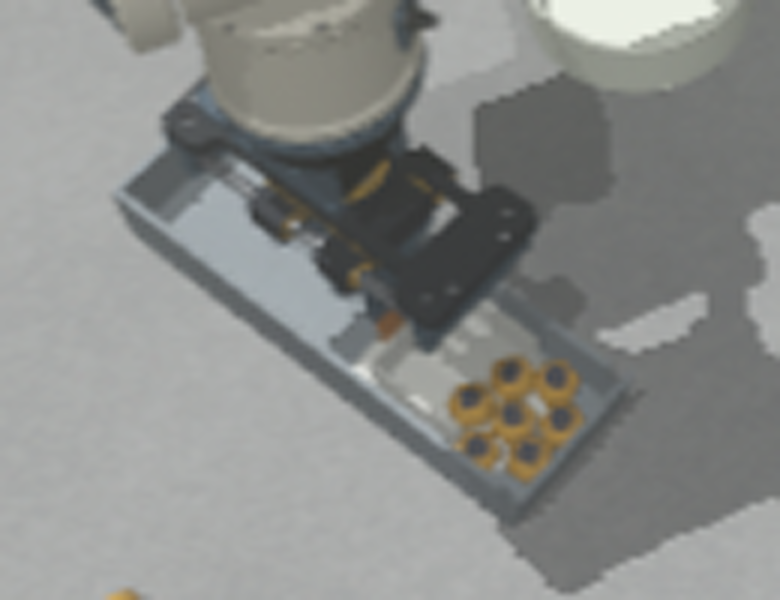

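>>> {"op": "drive_tool", "data": {
  "steps": [
    [[0, -0.3, 4, 0, 0, 0, 1], [0, -0.3, 8, 0, 0, 0, 1], [0, -0.3, 12, 0, 0, 0, 1], [0, -0.3, 15, 0, 0, 0, 1]]
  ]
}}

```text
clock: 13.35
tool_pos: [0.5228, -0.2933, 0.0754]
tool_rot: [0.464, -0.477, 0.536, -0.52]
ft_force: [-63.6, 1.1, 65.6]
finger_gap: 0.0157
```

Run:
```python
from h import *
st()
save('top','t9.png',(310,140,400,270),5);p,d=save('scene','s9.png',(130,210,260,310),6)
```

```text
t 13.35 pos [ 0.5228 -0.2933  0.0754] gap 0.0157 F [-63.5749   1.1449  65.6386]
[[-0.1154 -0.029   0.9929]
 [-0.9933  0.0046 -0.1153]
 [-0.0012 -0.9996 -0.0293]]
```

View pics/s9.png

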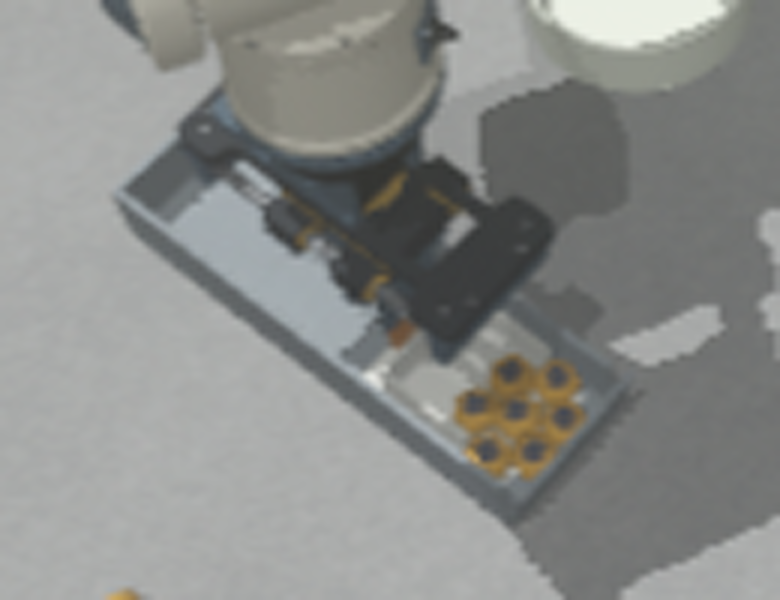

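View pics/t9.png

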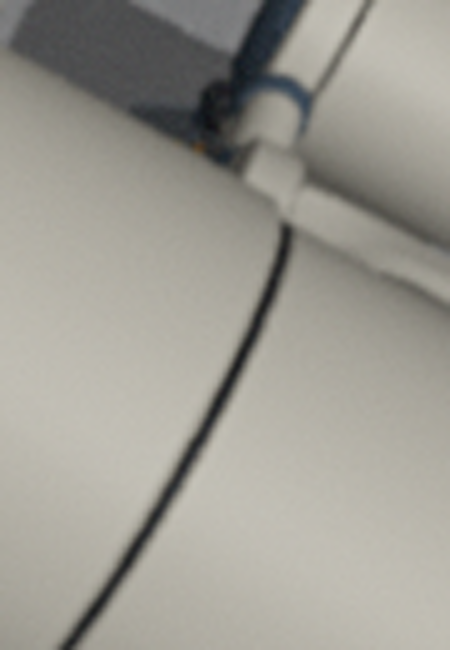

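>>> {"op": "drive_tool", "data": {
  "steps": [
    [[0, -0.6, -6, 0, 0, 0, 1], [0, -0.6, -14, 0, 0, 0, 1], [0, -0.6, -18, 0, 0, 0, 1], [2.5, -0.6, -18, 0, 0, 0, 1], [5, -0.6, -18, 0, 0, 0, 1], [5, -0.6, -18, 0, 0, 0, 1]]
  ]
}}

```text
clock: 14.05
tool_pos: [0.511, -0.2976, 0.0751]
tool_rot: [0.466, -0.474, 0.533, -0.524]
ft_force: [-0.4, 0.4, 0.2]
finger_gap: 0.0159
```

Run:
```python
from h import *
st()
p,d=save('scene','s10.png',(130,210,260,310),6)
```

```text
t 14.05 pos [ 0.511  -0.2976  0.0751] gap 0.0159 F [-0.3638  0.3917  0.2391]
[[-0.1162 -0.0173  0.9931]
 [-0.9932  0.002  -0.1162]
 [ 0.     -0.9998 -0.0174]]
```

View pics/s10.png

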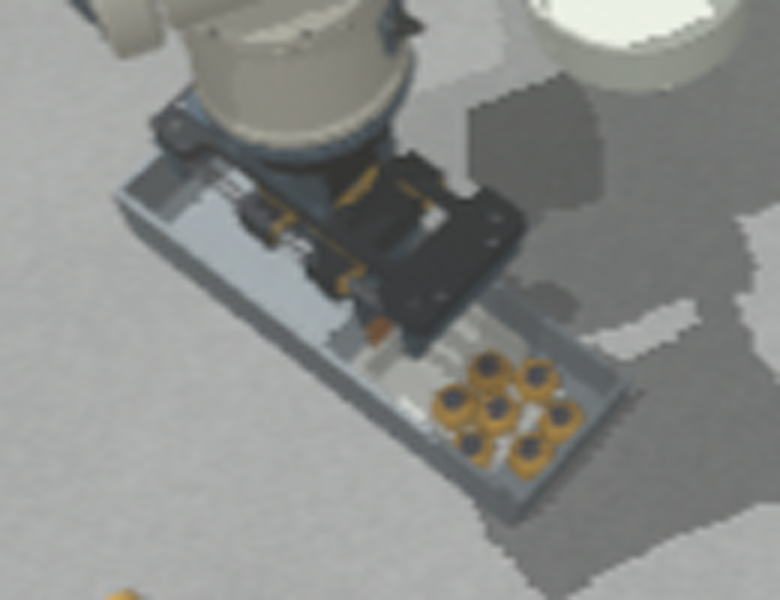

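>>> {"op": "drive_tool", "data": {
  "steps": [
    [[1, 0.1, 4, 0, 0, 0, 1], [1, 0.1, 8, 0, 0, 0, 1], [1, 0.1, 11, 0, 0, 0, 1], [1, 0.1, 14, 0, 0, 0, 1], [1, 0.1, 16, 0, 0, 0, 1]]
  ]
}}

```text
clock: 14.6
tool_pos: [0.5228, -0.2993, 0.0754]
tool_rot: [0.465, -0.476, 0.535, -0.521]
ft_force: [-39.7, 3.4, 41.7]
finger_gap: 0.0159
```

Run:
```python
from h import *
st()
p,d=save('scene','s11.png',(130,210,260,310),6)
```

```text
t 14.6 pos [ 0.5228 -0.2993  0.0754] gap 0.0159 F [-39.7489   3.3795  41.663 ]
[[-0.1156 -0.0248  0.993 ]
 [-0.9933  0.004  -0.1155]
 [-0.0011 -0.9997 -0.0251]]
```

View pics/s11.png

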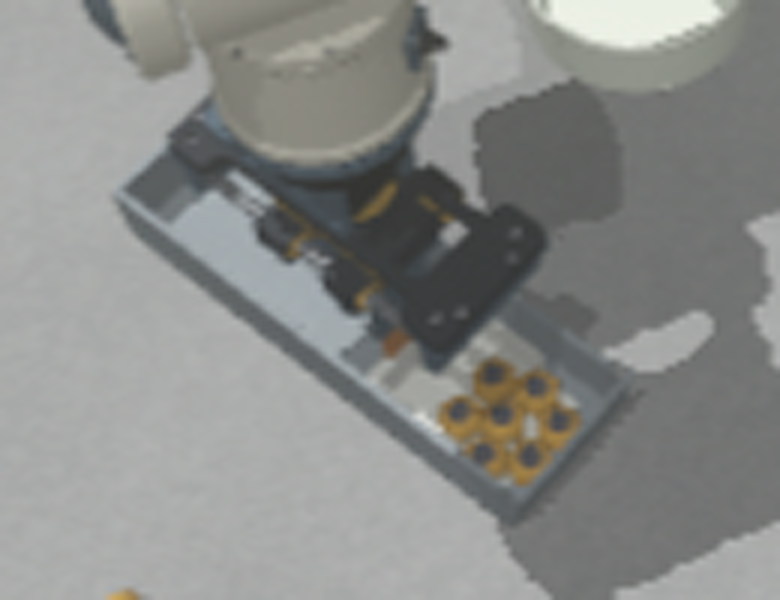

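>>> {"op": "drive_tool", "data": {
  "steps": [
    [[-1.5, -0.6, -3, 0, 0, 0, 1], [-1.5, -1, -6, 4, 0, 0, 1], [-1.5, -1.5, -10, 8, 0, 0, 1], [-1.5, -1.5, -13, 12, 0, 0, 1], [-1.5, -1.5, -15.6, 16, 0, 0, 1], [-1.5, -1, -18, 20, 0, 0, 1], [-1.5, -1, -21, 24, 0, 0, 1], [-1.5, -1, -21, 24, 0, 0, 1]]
  ]
}}

```text
clock: 15.45
tool_pos: [0.5044, -0.2956, 0.0754]
tool_rot: [-0.554, 0.366, -0.413, 0.623]
ft_force: [-0.9, 0.9, -4.2]
finger_gap: 0.0155
```

Run:
```python
from h import *
st()
p,d=save('scene','s12.png',(130,210,260,310),6)
```

```text
t 15.45 pos [ 0.5044 -0.2956  0.0754] gap 0.0155 F [-0.8562  0.8993 -4.198 ]
[[-0.1169  0.3879  0.9143]
 [-0.9931 -0.0443 -0.1082]
 [-0.0015 -0.9206  0.3904]]
```

View pics/s12.png

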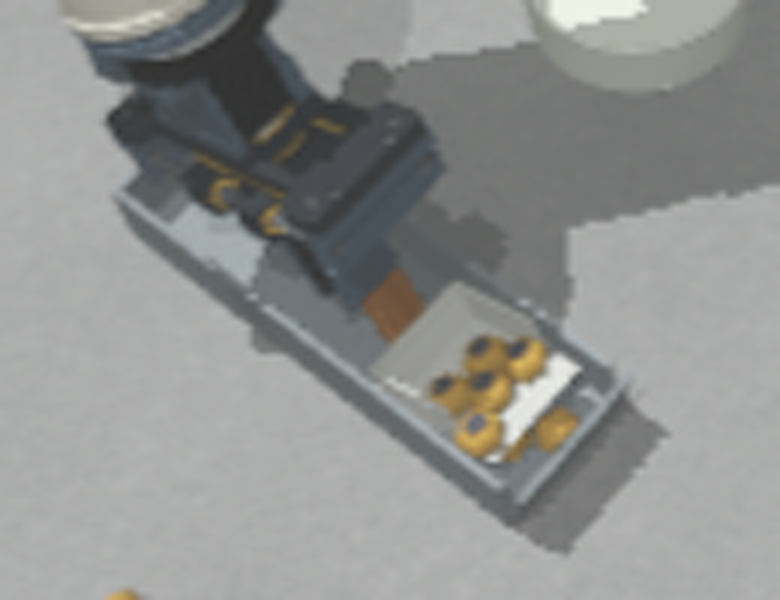

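Run:
```python
from h import *
s=observe();p=np.array(s['tool_pos'])
plan([(p+[0,0,.01],TR(-6.7,30)),(p+[-.0,0,.04],TR(-6.7,32)),(p+[-.02,0,.13],TR(-6.7,32))])
```

```text
[-0.0, -9.2, 3.9] [7.11, -0.1, -0.05] dist 10 ang 7.1
   [-0.1, -36.9, 15.6] [9.11, -0.1, -0.05] dist 40 ang 9.1
   [2.2, -127.5, 32.3] [9.11, -0.1, -0.05] dist 132 ang 9.1
```

>>> {"op": "drive_tool", "data": {
  "steps": [
    [[0, -4, 2, 3, 0, 0, 1], [0, -9, 4, 7, 0, 0, 1], [0, -18, 8, 9, 0, 0, 1], [0, -28, 12, 9, 0, 0, 1], [0, -37, 16, 9, 0, 0, 1], [1, -60, 22, 9, 0, 0, 1], [2, -90, 28, 9, 0, 0, 1], [2, -127, 32, 9, 0, 0, 1], [2, -127, 32, 9, 0, 0, 1]]
  ]
}}

```text
clock: 16.4
tool_pos: [0.4864, -0.2974, 0.2098]
tool_rot: [-0.581, 0.323, -0.36, 0.655]
ft_force: [0.1, 0.8, -4.4]
finger_gap: 0.0158
```

Run:
```python
from h import *
st()
p,d=save('scene','s13.png',(110,180,260,310),5);save('top','t13.png',(290,140,400,270),5)
```

```text
t 16.4 pos [ 0.4864 -0.2974  0.2098] gap 0.0158 F [ 0.1328  0.7723 -4.3608]
[[-0.1167  0.5274  0.8416]
 [-0.9932 -0.0656 -0.0966]
 [ 0.0042 -0.8471  0.5314]]
```

View pics/s13.png

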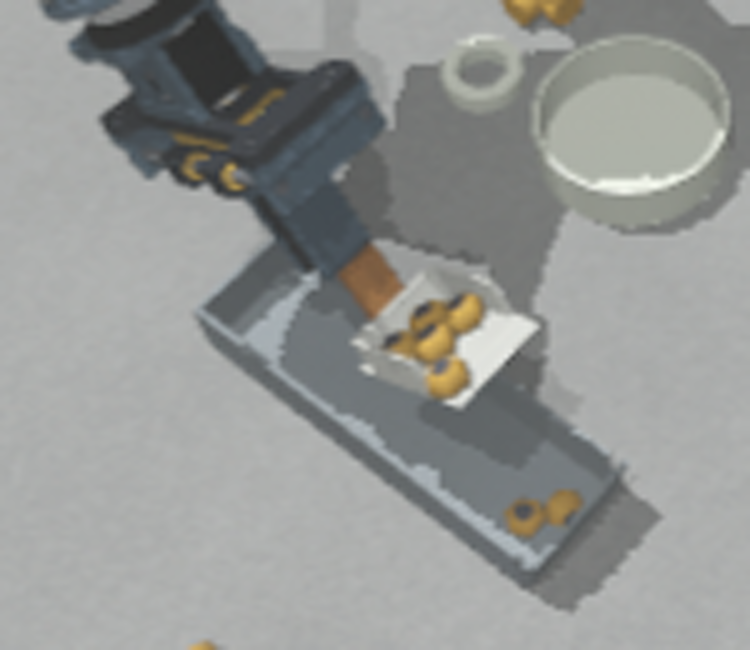

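View pics/t13.png

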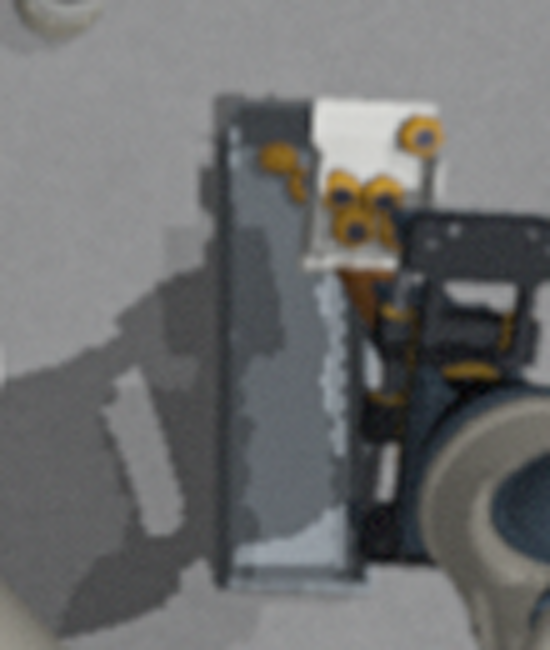

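Run:
```python
from h import *
s=observe();p=np.array(s['tool_pos'])
plan([(p+[0,0,-.06],TR(-6.7,32)),(p+[-.01,0,-.06],TR(-6.7,35,-18)),(p+[-.01,0,-.06],TR(-6.7,42,-18))])
```

```text
[-0.1, 50.9, -31.8] [0.01, 0.07, 0.04] dist 60 ang 0.1
   [1.1, 45.6, -40.2] [2.97, 0.54, -17.95] dist 61 ang 18.2
   [1.1, 45.6, -40.2] [9.91, 1.65, -17.92] dist 61 ang 20.5
```

>>> {"op": "drive_tool", "data": {
  "steps": [
    [[0, 25, -16, 0, 0, 0, 1], [0, 46, -34, 1, 0, 0, 1], [1, 46, -40, 2, 0, -6, 1], [1, 46, -40, 3, 0, -12, 1], [1, 46, -40, 3, 0, -18, 1], [1, 46, -40, 3, 0, -18, 1], [1, 46, -40, 6, 0, -18, 1], [1, 46, -40, 10, 1, -18, 1], [1, 46, -40, 10, 1, -18, 1], [1, 46, -40, 10, 1, -18, 1]]
  ]
}}

```text
clock: 17.5
tool_pos: [0.4751, -0.3029, 0.1558]
tool_rot: [-0.501, 0.313, -0.265, 0.762]
ft_force: [-1.9, -0.4, -4.6]
finger_gap: 0.0155
```

Run:
```python
from h import *
st()
p,d=save('scene','s14.png',(110,180,260,310),5);save('top','t14.png',(290,140,400,270),5)
```

```text
t 17.5 pos [ 0.4751 -0.3029  0.1558] gap 0.0155 F [-1.877  -0.3891 -4.5585]
[[-0.3007  0.5974  0.7434]
 [-0.93   -0.3565 -0.0897]
 [ 0.2114 -0.7183  0.6628]]
```

View pics/s14.png

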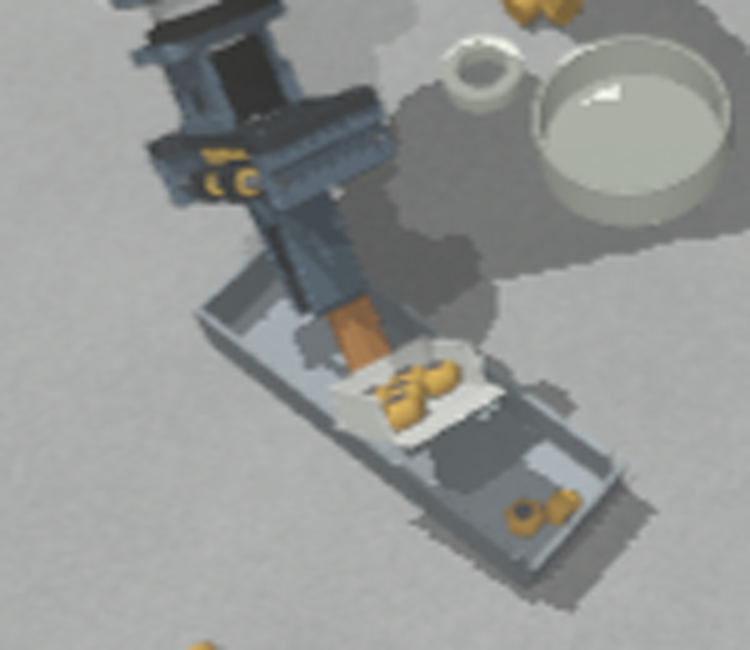

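View pics/t14.png

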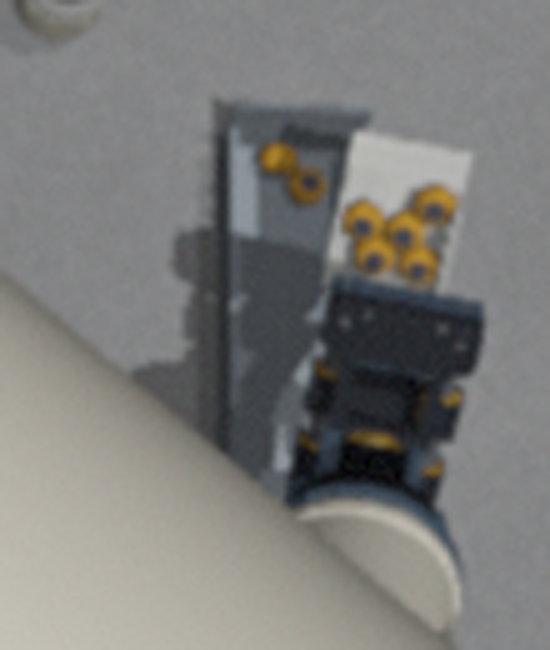

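```bash
cat >> h.py <<'E'
L=np.array([-4,69,94])/1000
def lipT(P,Rt): return np.array(P)-Rt.apply(L)
E
python3 - <<'E'
from h import *
s=observe();p=np.array(s['tool_pos'])
A=TR(-6.7,32)
P=np.array([.485,-.029,.15])
for y in (0,-3,-10):
  print(lipT(P,TR(y,30)),lipT(P+[0,0,-.08],TR(y,-50)))
plan([(p+[-.0,0,.03],TR(-6.7,36,-10)),(p+[-.0,0,.09],TR(-6.7,32)),(lipT(P,TR(-5,30)),TR(-5,30))])
E
```

```text
[ 0.3691 -0.033   0.1628] [ 0.4774 -0.033   0.1864]
[ 0.369  -0.0269  0.1628] [ 0.4772 -0.0326  0.1864]
[ 0.3702 -0.0128  0.1628] [ 0.4769 -0.0316  0.1864]
   [6.3, -21.6, 19.9] [-5.29, -1.52, 6.44] dist 30 ang 8.5
   [18.8, -64.7, 59.6] [-9.39, -1.63, 16.4] dist 90 ang 19.0
   [-226.8, -167.6, -99.5] [-11.18, -3.29, 17.37] dist 299 ang 20.9
```

Run:
```python
from h import *
s=observe();p=np.array(s['tool_pos'])
plan([(p+[-.0,0,.03],TR(-6.7,36,-10)),(p+[-.0,0,.09],TR(-6.7,32)),(lipT((.56,-.029,.2),TR(-5,28)),TR(-5,28)),(lipT((.515,-.029,.13),TR(-3,12)),TR(-3,12))])
print(lipT((.515,-.029,.13),TR(-3,12)))
```

```text
[6.3, -21.6, 19.9] [-5.29, -1.52, 6.44] dist 30 ang 8.5
   [18.8, -64.7, 59.6] [-9.39, -1.63, 16.4] dist 90 ang 19.0
   [-238.2, -161.4, -7.6] [-13.17, -3.59, 17.32] dist 288 ang 22.1
   [-231.2, -153.3, -59.7] [-28.78, -7.82, 17.7] dist 284 ang 34.7
[ 0.4086 -0.0274  0.1779]
```

Gently across.

>>> {"op": "drive_tool", "data": {
  "steps": [
    [[6, -22, 20, -5.3, -1.5, 6.4, 1], [12, -43, 40, -7.5, -1.6, 12, 1], [19, -65, 60, -9.4, -1.6, 16.4, 1], [19, -65, 60, -9.4, -1.6, 16.4, 1], [-10, -80, 50, -10, -2, 16.5, 1], [-40, -95, 41, -10.5, -2.3, 16.7, 1], [-75, -105, 32, -11, -2.6, 16.8, 1], [-110, -115, 24, -11.5, -2.8, 17, 1], [-145, -128, 16, -12, -3, 17.1, 1], [-180, -140, 8, -12.5, -3.2, 17.2, 1], [-210, -151, 0, -13, -3.4, 17.3, 1], [-230, -158, -5, -13.2, -3.6, 17.3, 1], [-238, -161, -8, -13.2, -3.6, 17.3, 1], [-238, -161, -8, -13.2, -3.6, 17.3, 1]]
  ]
}}

```text
clock: 19.0
tool_pos: [0.4424, -0.0215, 0.2157]
tool_rot: [-0.58, 0.354, -0.375, 0.63]
ft_force: [0.3, -0.7, -2.9]
finger_gap: 0.016
```

Run:
```python
from h import *
s=st()
p,d=save('scene','s15.png',(150,130,300,270),5);save('top','t15.png',(210,140,400,270),4)
print(s['qpos'])
print('lip',np.array(s['tool_pos'])+q2R(s['tool_rot']).apply(L))
plan([(lipT((.515,-.029,.13),TR(-3,12)),TR(-3,12)),(lipT((.505,-.029,.075),TR(-3,0)),TR(-3,0)),(lipT((.50,-.029,.07),TR(-3,-25)),TR(-3,-25)),(lipT((.490,-.029,.06),TR(-3,-50)),TR(-3,-50))])
```

```text
t 19.0 pos [ 0.4424 -0.0215  0.2157] gap 0.016 F [ 0.337  -0.7303 -2.8855]
[[-0.0755  0.4664  0.8813]
 [-0.9971 -0.0456 -0.0613]
 [ 0.0116 -0.8834  0.4685]]
[-0.2356  0.0585  2.1564  0.1499  0.4472 -0.2823]
lip [ 0.5577 -0.0264  0.1988]
   [7.3, 17.7, -47.9] [-15.95, -0.99, 1.07] dist 52 ang 16.0
   [7.4, 48.8, -61.8] [-27.95, -1.11, 0.97] dist 79 ang 28.0
   [7.3, 39.3, -19.4] [-52.95, -1.32, 0.72] dist 44 ang 53.0
   [7.0, 53.7, 16.5] [-77.95, -1.51, 0.44] dist 57 ang 78.0
```

View pics/s15.png

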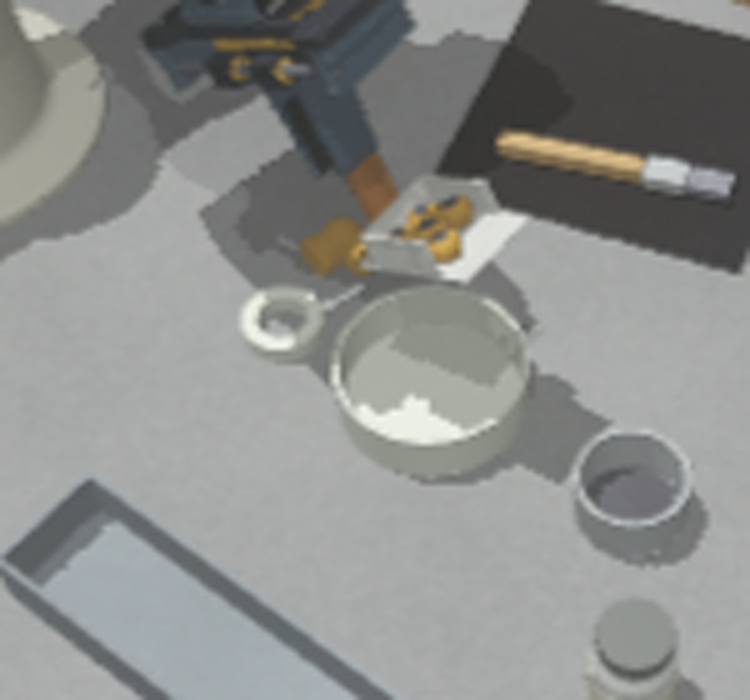

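View pics/t15.png

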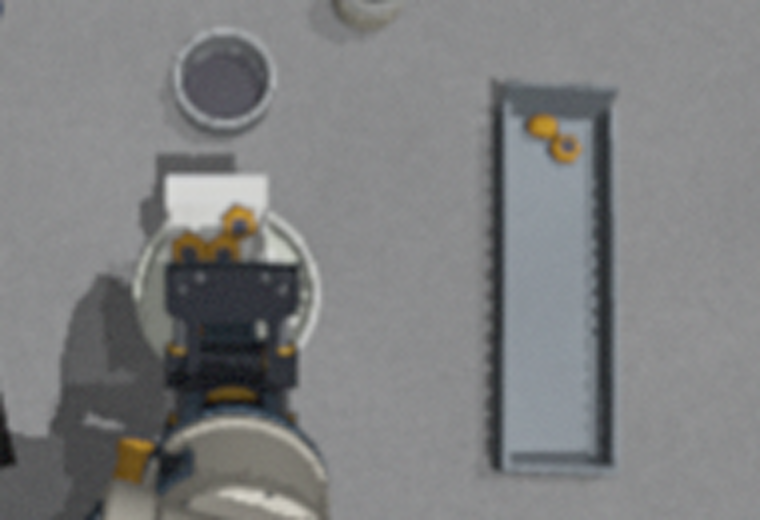

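>>> {"op": "drive_tool", "data": {
  "steps": [
    [[3, 8, -25, -8, -0.5, 0.5, 1], [7, 18, -48, -16, -1, 1, 1], [7, 34, -55, -22, -1, 1, 1], [7, 49, -62, -28, -1, 1, 1], [7, 48, -50, -35, -1.1, 0.9, 1], [7, 43, -35, -44, -1.2, 0.8, 1], [7, 39, -19, -53, -1.3, 0.7, 1], [7, 39, -19, -53, -1.3, 0.7, 1]]
  ]
}}

```text
clock: 19.9
tool_pos: [0.4494, -0.0339, 0.1725]
tool_rot: [0.368, -0.579, 0.614, -0.39]
ft_force: [2.4, -0.3, -3.1]
finger_gap: 0.0157
```

Run:
```python
from h import *
s=st()
p,d=save('scene','s16.png',(150,130,300,270),5)
print(s['qpos'])
print('lip',np.array(s['tool_pos'])+q2R(s['tool_rot']).apply(L))
for a in(-32,-40,-48,-55):
  z=.065-(-a-32)*.0004
  plan([(lipT((.49,-.029,z),TR(-3,a)),TR(-3,a))])
```

```text
t 19.9 pos [ 0.4494 -0.0339  0.1725] gap 0.0157 F [ 2.4132 -0.3404 -3.0853]
[[-0.0585 -0.4237  0.9039]
 [-0.9983  0.0256 -0.0526]
 [-0.0008 -0.9054 -0.4245]]
[-0.1709  0.5385  1.495  -0.0469  1.5442 -0.1009]
lip [ 0.5054 -0.0331  0.0702]
   [-2.7, -0.9, -2.0] [-6.96, -0.28, -0.24] dist 3 ang 7.0
   [-2.8, -9.0, 11.3] [-14.96, -0.26, -0.26] dist 15 ang 15.0
   [-2.9, -15.4, 26.0] [-22.96, -0.24, -0.28] dist 30 ang 23.0
   [-2.9, -19.4, 39.9] [-29.96, -0.23, -0.3] dist 44 ang 30.0
```

View pics/s16.png

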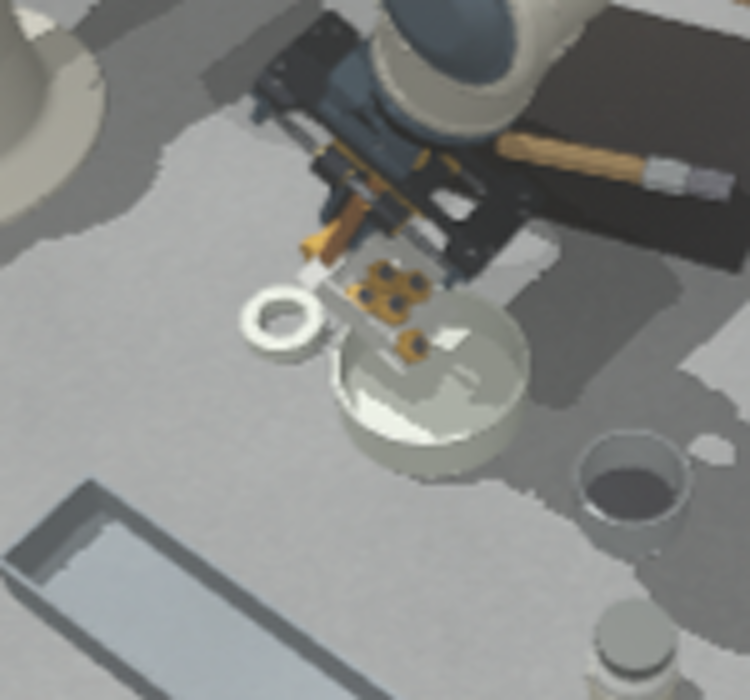

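>>> {"op": "drive_tool", "data": {
  "steps": [
    [[-2, 0, 0, -4, 0, 0, 1], [-3, -1, 2, -7, 0, 0, 1], [-3, -5, 8, -11, 0, 0, 1], [-3, -9, 15, -15, 0, 0, 1], [-3, -12, 22, -19, 0, 0, 1], [-3, -15, 29, -23, 0, 0, 1], [-3, -17, 36, -26, 0, 0, 1], [-3, -19, 42, -30, 0, 0, 1], [-3, -19, 42, -30, 0, 0, 1], [-3, -19, 42, -30, 0, 0, 1], [-3, -19, 42, -30, 0, 0, 1]]
  ]
}}

```text
clock: 21.05
tool_pos: [0.4908, -0.0315, 0.1731]
tool_rot: [0.209, -0.653, 0.694, -0.219]
ft_force: [-0.1, -1.0, -2.0]
finger_gap: 0.0157
```

Run:
```python
from h import *
s=st()
p,d=save('scene','s17.png',(150,130,300,270),5)
print('lip',np.array(s['tool_pos'])+q2R(s['tool_rot']).apply(L))
```

```text
t 21.05 pos [ 0.4908 -0.0315  0.1731] gap 0.0157 F [-0.0568 -1.016  -1.9776]
[[-0.0604 -0.8154  0.5757]
 [-0.9982  0.0515 -0.0318]
 [-0.0038 -0.5766 -0.817 ]]
lip [ 0.4889 -0.027   0.0565]
```

View pics/s17.png

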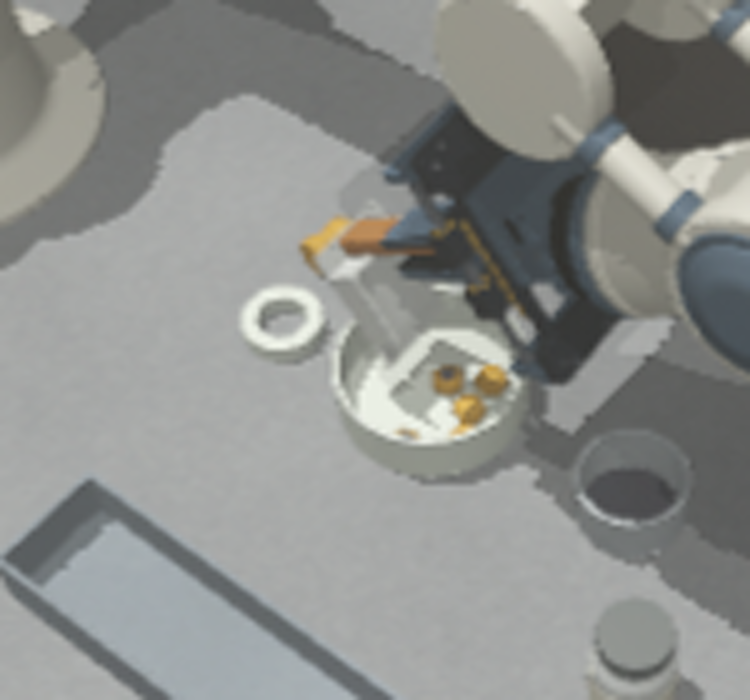

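Run:
```python
from h import *
s=observe();p=np.array(s['tool_pos'])
for n,rc in(('top',(171.8,345.3)),('top',(177,351.2))): 
  w=atz(n,rc,.013)[:2]-T0; a=np.radians(TY); print('u,v',w@[np.cos(a),np.sin(a)],w@[-np.sin(a),np.cos(a)])
plan([(p+[-.03,0,.09],TR(-3,-25)),(p+[-.03,-.01,.09],TR(-3,0)),(tw(-.06,-.004,.21),TR(-6.7))])
```

```text
u,v 0.12890621024774912 0.005187408686515121
u,v 0.11252107219291481 -0.013904005676372656
   [1.5, -27.4, -90.8] [29.8, -0.22, -0.47] dist 95 ang 29.8
   [11.4, -27.9, -90.5] [54.8, -0.32, -0.43] dist 95 ang 54.8
   [253.2, 15.6, -57.1] [54.79, 3.09, 1.34] dist 260 ang 54.9
```

>>> {"op": "drive_tool", "data": {
  "steps": [
    [[0, -5, -30, 8, 0, 0, 1], [1, -16, -60, 17, 0, 0, 1], [1, -27, -91, 26, 0, 0, 1], [6, -28, -91, 34, 0, 0, 1], [11, -28, -90, 43, 0, 0, 1], [30, -20, -88, 51, 1, 0, 1], [75, -15, -80, 55, 1.5, 0.5, 1], [120, -8, -75, 55, 2, 1, 1], [165, 0, -70, 55, 2.5, 1.3, 1], [210, 8, -64, 55, 3, 1.3, 1], [253, 15, -57, 55, 3, 1.3, 1], [253, 15, -57, 55, 3, 1.3, 1], [253, 15, -57, 55, 3, 1.3, 1]]
  ]
}}

```text
clock: 22.4
tool_pos: [0.4299, -0.2815, 0.2099]
tool_rot: [-0.47, 0.47, -0.528, 0.529]
ft_force: [-0.5, 1.3, -1.2]
finger_gap: 0.0157
```

Run:
```python
from h import *
s=st()
p,d=save('scene','s18.png',(130,150,290,310),4);save('top','t18.png',(210,140,400,270),4)
plan([(tw(-.06,-.006,.15),TR(-6.7,0)),(tw(-.06,-.006,.078),TR(-6.7,-1)),(tw(-.06,-.006,.0755),TR(-6.7,-1)),])
```

```text
t 22.4 pos [ 0.4299 -0.2815  0.2099] gap 0.0157 F [-0.5355  1.311  -1.2353]
[[-0.1169  0.0014  0.9931]
 [-0.9931 -0.0001 -0.1169]
 [-0.0001 -1.      0.0014]]
   [3.3, 60.2, -0.6] [-0.1, 0.11, -0.0] dist 60 ang 0.1
   [3.3, 132.2, -0.7] [-1.1, 0.11, -0.0] dist 132 ang 1.1
   [3.3, 134.7, -0.7] [-1.1, 0.11, -0.0] dist 135 ang 1.1
```

View pics/s18.png

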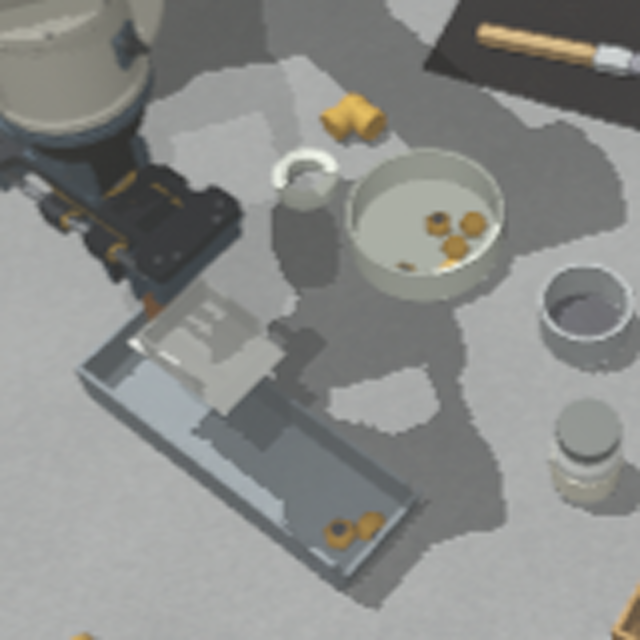

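View pics/t18.png

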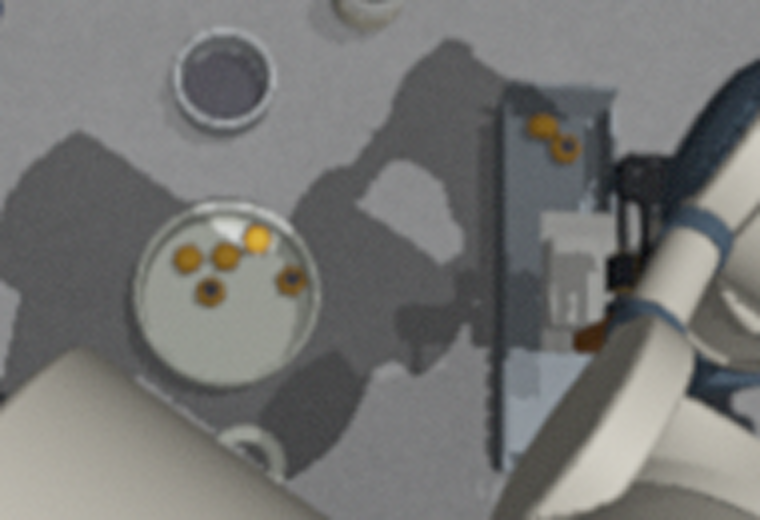

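>>> {"op": "drive_tool", "data": {
  "steps": [
    [[3, 40, 0, 0, 0, 0, 1], [3, 80, 0, 0, 0, 0, 1], [3, 115, 0, -1, 0, 0, 1], [3, 130, 0, -1, 0, 0, 1], [3, 133, 0, -1, 0, 0, 1], [3, 134.5, 0, -1, 0, 0, 1], [3, 134.5, 0, -1, 0, 0, 1], [3, 134.5, 0, -1, 0, 0, 1]]
  ]
}}

```text
clock: 23.3
tool_pos: [0.4311, -0.2842, 0.0763]
tool_rot: [0.467, -0.474, 0.532, -0.524]
ft_force: [0.8, 0.5, -1.4]
finger_gap: 0.0158
```

>>> {"op": "drive_tool", "data": {
  "steps": [
    [[0, 0.8, 3, 0, 0, 0, 1], [0, 1, 12, 0, 0, 0, 1], [0, 1, 22, 0, 0, 0, 1], [0, 1, 32, 0, 0, 0, 1], [0, 1, 42, 0, 0, 0, 1], [0, 1, 50, 0, 0, 0, 1], [0, 1, 58, 0, 0, 0, 1], [0, 1, 66, 0, 0, 0, 1], [0, 1, 72, 0, 0, 0, 1], [0, 1, 78, 0, 0, 0, 1], [0, 1, 84, 0, 0, 0, 1]]
  ]
}}

```text
clock: 24.4
tool_pos: [0.5138, -0.294, 0.0745]
tool_rot: [0.466, -0.474, 0.532, -0.524]
ft_force: [-16.3, 1.4, 28.8]
finger_gap: 0.0158
```

Run:
```python
from h import *
st()
p,d=save('scene','s19.png',(130,210,260,310),6)
```

```text
t 24.4 pos [ 0.5138 -0.294   0.0745] gap 0.0158 F [-16.3434   1.3766  28.8463]
[[-0.1152 -0.0165  0.9932]
 [-0.9933  0.0016 -0.1152]
 [ 0.0003 -0.9999 -0.0166]]
```

View pics/s19.png

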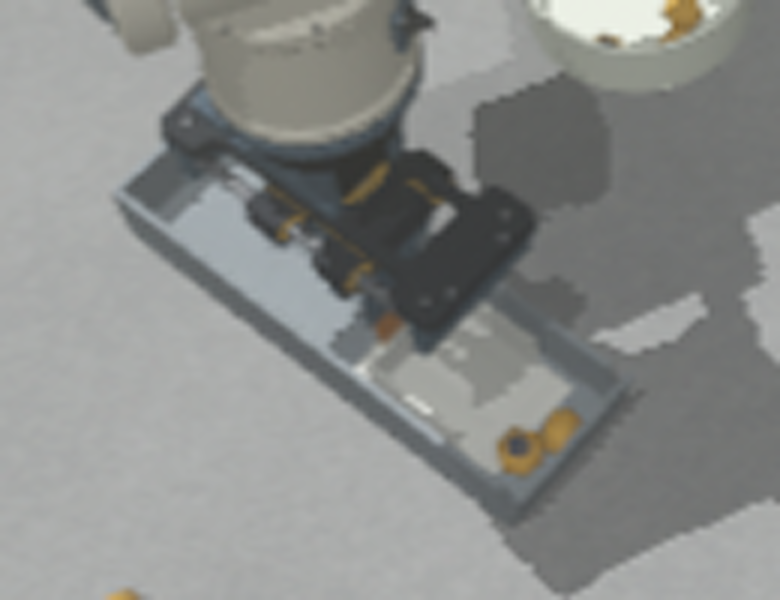

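>>> {"op": "drive_tool", "data": {
  "steps": [
    [[0, -0.5, 3, 0, 0, 0, 1], [0, -0.5, 6, 0, 0, 0, 1], [0, -0.5, 9, 0, 0, 0, 1], [0, -0.5, 12, 0, 0, 0, 1], [0, -0.5, 14, 0, 0, 0, 1]]
  ]
}}

```text
clock: 24.95
tool_pos: [0.5278, -0.2956, 0.0747]
tool_rot: [0.466, -0.474, 0.532, -0.524]
ft_force: [-14.0, 1.6, 24.1]
finger_gap: 0.0155
```

Run:
```python
from h import *
st()
p,d=save('scene','s20.png',(130,210,260,310),6)
```

```text
t 24.95 pos [ 0.5278 -0.2956  0.0747] gap 0.0155 F [-14.0433   1.5865  24.149 ]
[[-0.1152 -0.0163  0.9932]
 [-0.9933  0.0015 -0.1152]
 [ 0.0004 -0.9999 -0.0164]]
```

View pics/s20.png

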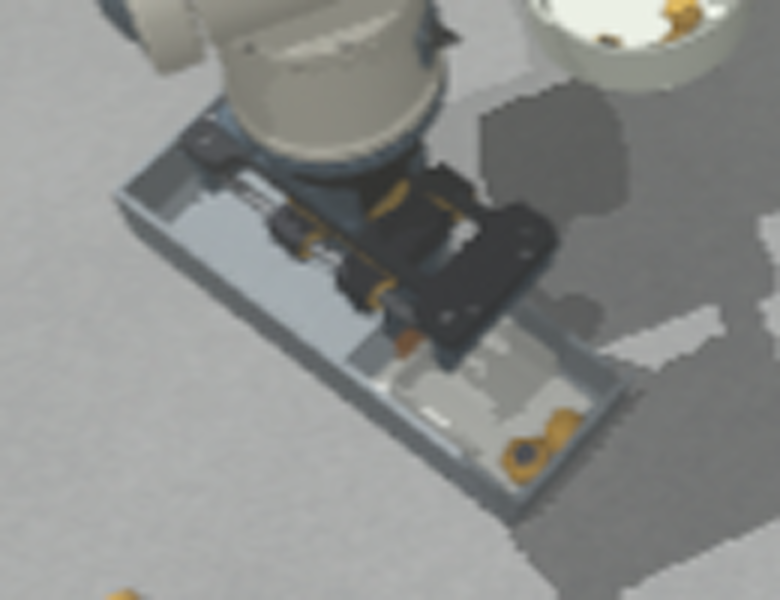

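Still free; keep going to the wall.

>>> {"op": "drive_tool", "data": {
  "steps": [
    [[0, -0.2, 3, 0, 0, 0, 1], [0, -0.2, 6, 0, 0, 0, 1], [0, -0.2, 8, 0, 0, 0, 1], [0, -0.2, 8, 0, 0, 0, 1]]
  ]
}}

```text
clock: 25.4
tool_pos: [0.5358, -0.2965, 0.0747]
tool_rot: [0.466, -0.474, 0.532, -0.524]
ft_force: [-10.8, 1.2, 22.8]
finger_gap: 0.0156
```

Run:
```python
from h import *
st()
p,d=save('scene','s21.png',(130,210,260,310),6)
```

```text
t 25.4 pos [ 0.5358 -0.2965  0.0747] gap 0.0156 F [-10.7958   1.2492  22.7681]
[[-0.1151 -0.0162  0.9932]
 [-0.9934  0.0015 -0.1151]
 [ 0.0004 -0.9999 -0.0162]]
```

View pics/s21.png

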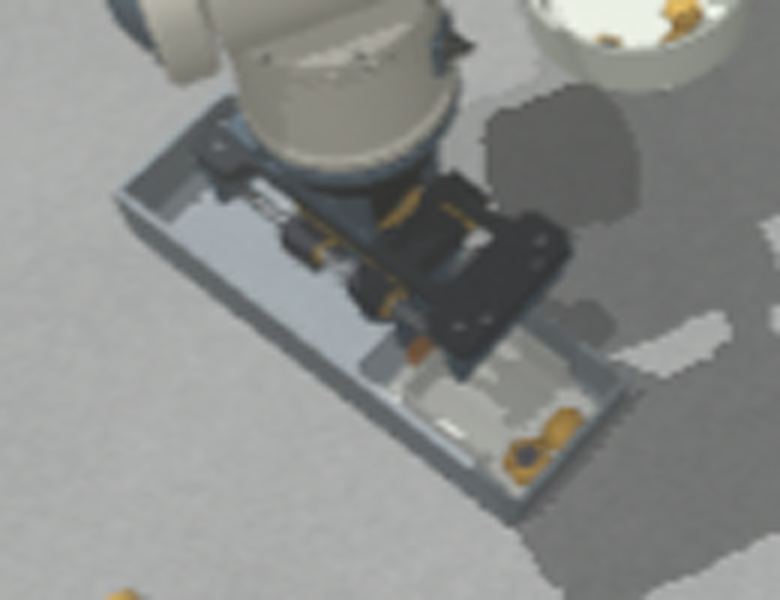

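>>> {"op": "drive_tool", "data": {
  "steps": [
    [[0, 0, 2, 0, 0, 0, 1], [0, 0, 4, 0, 0, 0, 1], [0, 0, 4, 0, 0, 0, 1]]
  ]
}}

```text
clock: 25.75
tool_pos: [0.5371, -0.2966, 0.0749]
tool_rot: [0.465, -0.475, 0.534, -0.522]
ft_force: [-31.3, 1.7, 40.0]
finger_gap: 0.0159
```

>>> {"op": "drive_tool", "data": {
  "steps": [
    [[0, -0.6, -2.5, 0, 0, 0, 1], [0, -1, -5.5, 4, 0, 0, 1], [0, -1.5, -8.7, 8, 0, 0, 1], [0, -1.5, -11, 12, 0, 0, 1], [0, -1.5, -13, 16, 0, 0, 1], [0, -1, -14.5, 20, 0, 0, 1], [0, -1, -15.5, 24, 0, 0, 1], [0, -1, -15.5, 24, 0, 0, 1]]
  ]
}}

```text
clock: 26.55
tool_pos: [0.5231, -0.2943, 0.0739]
tool_rot: [-0.555, 0.366, -0.412, 0.623]
ft_force: [-0.9, 0.7, -1.3]
finger_gap: 0.0157
```

Run:
```python
from h import *
st()
p,d=save('scene','s22.png',(130,210,260,310),6);save('top','t22.png',(290,140,400,270),5)
```

```text
t 26.55 pos [ 0.5231 -0.2943  0.0739] gap 0.0157 F [-0.8963  0.7352 -1.2868]
[[-0.116   0.3894  0.9138]
 [-0.9932 -0.0437 -0.1075]
 [-0.0019 -0.92    0.3918]]
```

View pics/s22.png

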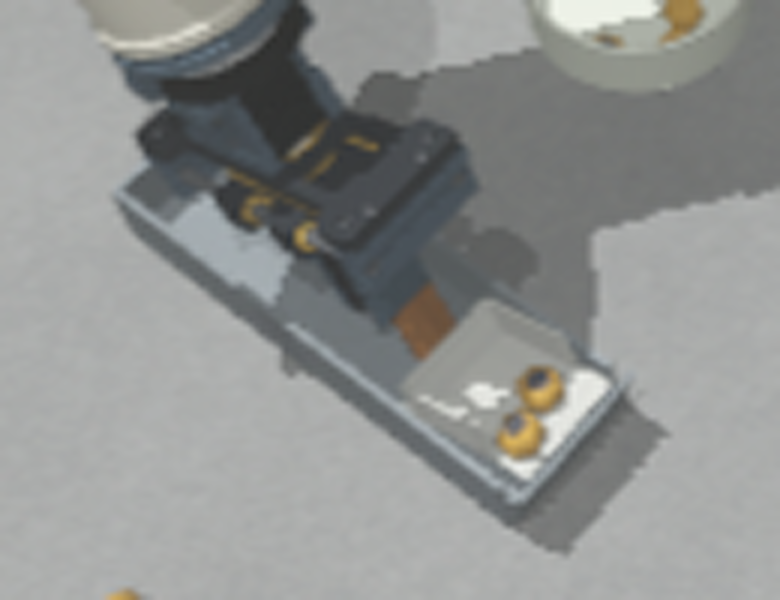

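View pics/t22.png

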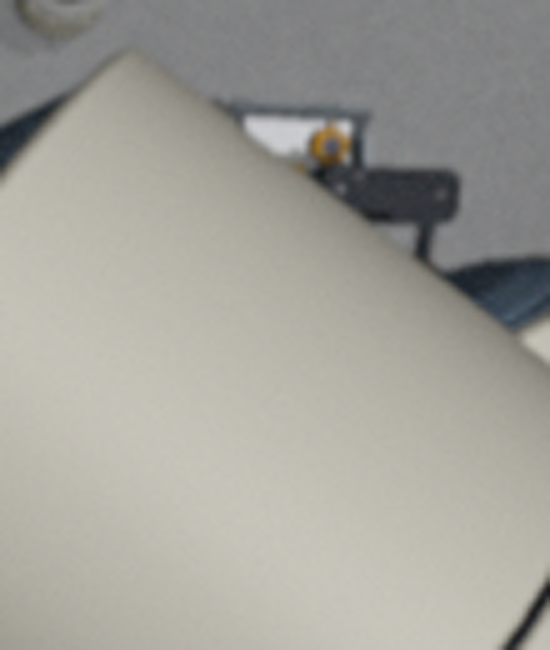

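Run:
```python
from h import *
s=observe();p=np.array(s['tool_pos'])
plan([(p+[-.02,0.002,.015],TR(-6.7,32)),(p+[-.035,.004,.055],TR(-6.7,38,-8)),(p+[-.045,.004,.075],TR(-6.7,42,-18)),(p+[-.045,.004,.1],TR(-6.7,38,0)),(p+[-.045,.004,.14],TR(-6.7,32,0))])
```

```text
[0.3, -21.7, -12.7] [9.04, -0.0, -0.06] dist 25 ang 9.0
   [0.0, -64.4, -11.0] [15.01, 1.04, -8.02] dist 65 ang 17.1
   [1.2, -86.7, -12.3] [18.88, 2.98, -17.9] dist 88 ang 26.2
   [1.2, -109.7, -2.6] [15.04, -0.01, -0.06] dist 110 ang 15.0
   [1.1, -146.5, 13.0] [9.04, -0.0, -0.06] dist 147 ang 9.0
```

>>> {"op": "drive_tool", "data": {
  "steps": [
    [[0, -8, -6, 4, 0, 0, 1], [0, -22, -13, 9, 0, 0, 1], [0, -43, -12, 12, 0, -4, 1], [0, -64, -11, 15, 1, -8, 1], [1, -76, -12, 17, 2, -13, 1], [1, -87, -12, 19, 3, -18, 1], [1, -87, -12, 19, 3, -18, 1], [1, -87, -12, 19, 3, -18, 1], [1, -87, -12, 19, 3, -18, 1]]
  ]
}}

```text
clock: 27.55
tool_pos: [0.4915, -0.2941, 0.1573]
tool_rot: [-0.52, 0.305, -0.268, 0.752]
ft_force: [0.8, -0.4, -1.6]
finger_gap: 0.016
```

Run:
```python
from h import *
s=st()
p,d=save('scene','s23.png',(110,180,260,310),5);save('top','t23.png',(290,140,400,270),5)
p=np.array(s['tool_pos'])
plan([(p+[-.0,0,.03],TR(-6.7,38,-8)),(p+[-.0,0,.09],TR(-6.7,32)),(lipT((.56,-.035,.2),TR(-5,28)),TR(-5,28))])
```

```text
t 27.55 pos [ 0.4915 -0.2941  0.1573] gap 0.016 F [ 0.7585 -0.4069 -1.6185]
[[-0.274   0.6181  0.7368]
 [-0.9446 -0.3171 -0.0852]
 [ 0.1809 -0.7193  0.6707]]
   [5.7, -21.1, 20.6] [-4.01, -0.79, 6.04] dist 30 ang 7.3
   [16.5, -64.3, 60.8] [-10.04, -1.24, 14.0] dist 90 ang 17.3
   [-226.6, -155.2, -17.1] [-13.85, -3.12, 14.94] dist 275 ang 20.6
```

View pics/s23.png

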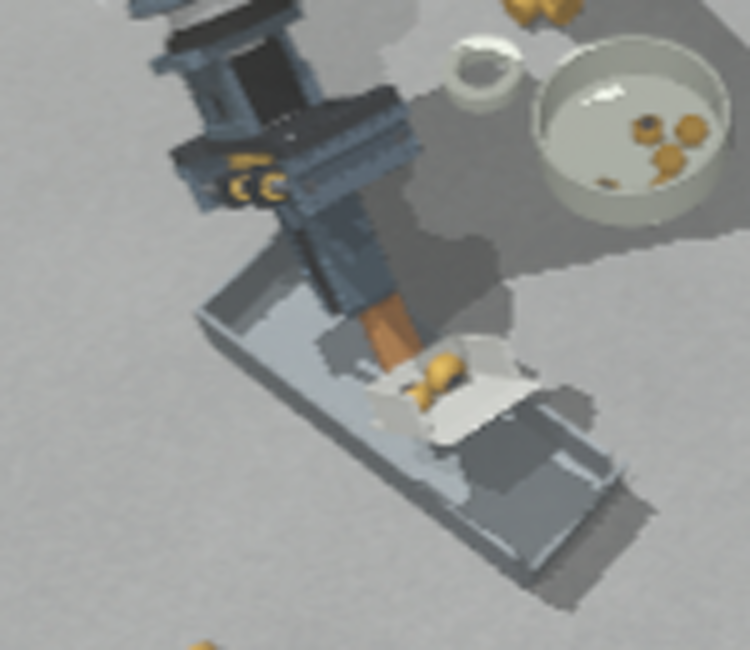

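View pics/t23.png

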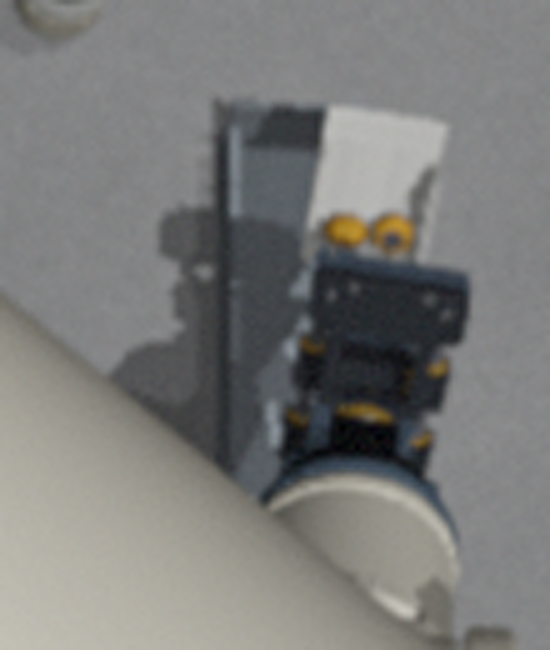

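Both seated at the back. Tray is empty. Carry over and dump.

>>> {"op": "drive_tool", "data": {
  "steps": [
    [[6, -21, 21, -4, -0.8, 6, 1], [11, -43, 41, -7, -1, 10, 1], [16, -64, 61, -10, -1.2, 14, 1], [16, -64, 61, -10, -1.2, 14, 1], [-14, -78, 50, -11, -1.5, 14, 1], [-50, -92, 38, -11.5, -1.8, 14.2, 1], [-85, -104, 27, -12, -2.2, 14.4, 1], [-120, -116, 15, -12.5, -2.4, 14.5, 1], [-155, -129, 4, -13, -2.7, 14.7, 1], [-190, -142, -6, -13.5, -2.9, 14.8, 1], [-215, -151, -14, -13.8, -3, 14.9, 1], [-227, -155, -17, -13.8, -3.1, 14.9, 1], [-227, -155, -17, -13.8, -3.1, 14.9, 1], [-227, -155, -17, -13.8, -3.1, 14.9, 1]]
  ]
}}

```text
clock: 29.05
tool_pos: [0.4426, -0.028, 0.2155]
tool_rot: [-0.578, 0.351, -0.38, 0.631]
ft_force: [0.0, 0.1, -1.6]
finger_gap: 0.0157
```

Run:
```python
from h import *
s=st()
for P,a in(((.515,-.032,.13),12),((.505,-.032,.078),0),((.50,-.032,.073),-25),((.49,-.032,.065),-40),((.49,-.032,.06),-55)):
  plan([(lipT(P,TR(-3,a)),TR(-3,a))])
```

```text
t 29.05 pos [ 0.4426 -0.028   0.2155] gap 0.0157 F [ 0.036   0.1408 -1.644 ]
[[-0.0861  0.4626  0.8824]
 [-0.9963 -0.0439 -0.0741]
 [ 0.0045 -0.8855  0.4647]]
   [5.2, 17.7, -47.2] [-15.68, -1.74, 0.9] dist 51 ang 15.8
   [5.5, 46.1, -59.5] [-27.68, -1.84, 0.72] dist 76 ang 27.8
   [4.8, 36.4, -17.2] [-52.68, -2.0, 0.31] dist 41 ang 52.7
   [4.7, 42.3, 0.5] [-67.68, -2.07, 0.05] dist 43 ang 67.7
   [3.7, 57.9, 26.5] [-82.68, -2.12, -0.23] dist 64 ang 82.7
```

>>> {"op": "drive_tool", "data": {
  "steps": [
    [[3, 9, -25, -8, -1, 0.5, 1], [5, 18, -47, -16, -1.7, 0.9, 1], [5, 32, -53, -22, -1.8, 0.8, 1], [5, 46, -59, -28, -1.8, 0.7, 1], [5, 43, -45, -36, -1.9, 0.6, 1], [5, 39, -31, -44, -2, 0.4, 1], [5, 36, -17, -53, -2, 0.3, 1], [5, 39, -9, -60, -2, 0.2, 1], [5, 42, 0, -68, -2, 0, 1], [4, 50, 13, -75, -2, 0, 1], [4, 58, 26, -83, -2, 0, 1], [4, 58, 26, -83, -2, 0, 1], [4, 58, 26, -83, -2, 0, 1], [4, 58, 26, -83, -2, 0, 1], [4, 58, 26, -83, -2, 0, 1]]
  ]
}}

```text
clock: 30.55
tool_pos: [0.4933, -0.0382, 0.1782]
tool_rot: [0.208, -0.654, 0.694, -0.218]
ft_force: [-1.0, -1.4, -0.7]
finger_gap: 0.0156
```

Run:
```python
from h import *
s=st();p=np.array(s['tool_pos'])
save('scene','s24.png',(150,130,300,270),5)
plan([(p+[-.02,0,.09],TR(-3,-25)),(p+[-.02,.02,.10],TR(-3,0)),((.46,.342,.20),TR(-1))])
```

```text
t 30.55 pos [ 0.4933 -0.0382  0.1782] gap 0.0156 F [-1.014  -1.3755 -0.6792]
[[-0.0575 -0.8171  0.5736]
 [-0.9983  0.0489 -0.0303]
 [-0.0033 -0.5744 -0.8186]]
   [1.0, -35.4, -85.1] [29.96, -0.07, -0.37] dist 92 ang 30.0
   [-19.0, -40.2, -93.9] [54.96, -0.15, -0.36] dist 104 ang 55.0
   [-377.5, 33.4, -48.1] [54.95, -1.99, -1.32] dist 382 ang 55.0
```

View pics/s24.png

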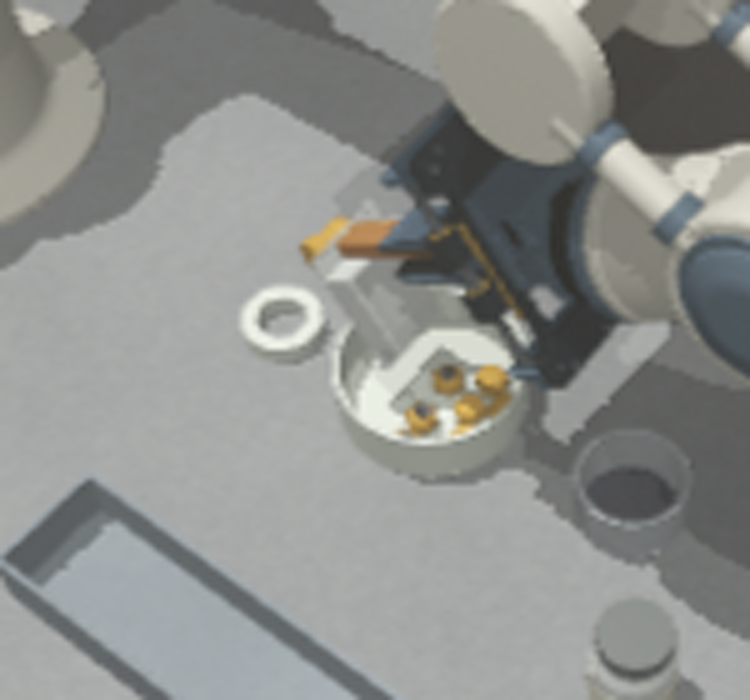

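>>> {"op": "drive_tool", "data": {
  "steps": [
    [[0, -9, -28, 8, 0, 0, 1], [0, -22, -57, 17, 0, 0, 1], [1, -35, -85, 26, 0, 0, 1], [-6, -38, -90, 34, 0, 0, 1], [-19, -40, -94, 43, 0, 0, 1], [-50, -40, -94, 51, 0, 0, 1], [-95, -30, -90, 55, -0.5, -0.5, 1], [-145, -18, -85, 55, -1, -0.7, 1], [-190, -8, -78, 55, -1, -1, 1], [-240, 4, -70, 55, -1.5, -1, 1], [-290, 15, -60, 55, -1.8, -1.2, 1], [-340, 26, -52, 55, -2, -1.3, 1], [-377, 33, -48, 55, -2, -1.3, 1], [-377, 33, -48, 55, -2, -1.3, 1], [-377, 33, -48, 55, -2, -1.3, 1]]
  ]
}}

```text
clock: 32.1
tool_pos: [0.4596, 0.3422, 0.2005]
tool_rot: [0.497, -0.496, 0.505, -0.503]
ft_force: [0.1, 0.0, -0.7]
finger_gap: 0.0155
```

Run:
```python
from h import *
s=st();p=np.array(s['tool_pos'])
save('scene','s25.png',(150,60,370,270),3);save('top','t25.png',(110,120,400,290),2.7)
plan([((.461,.342,.10),TR(-1)),((.461,.342,.0735),TR(-1))])
```

```text
t 32.1 pos [0.4596 0.3422 0.2005] gap 0.0155 F [ 0.1057  0.0453 -0.738 ]
[[-0.0156 -0.0012  0.9999]
 [-0.9999  0.0031 -0.0156]
 [-0.0031 -1.     -0.0012]]
   [-0.7, 100.7, 0.9] [0.07, -0.01, -0.19] dist 101 ang 0.2
   [-0.6, 127.2, 0.9] [0.07, -0.01, -0.19] dist 127 ang 0.2
```

View pics/s25.png

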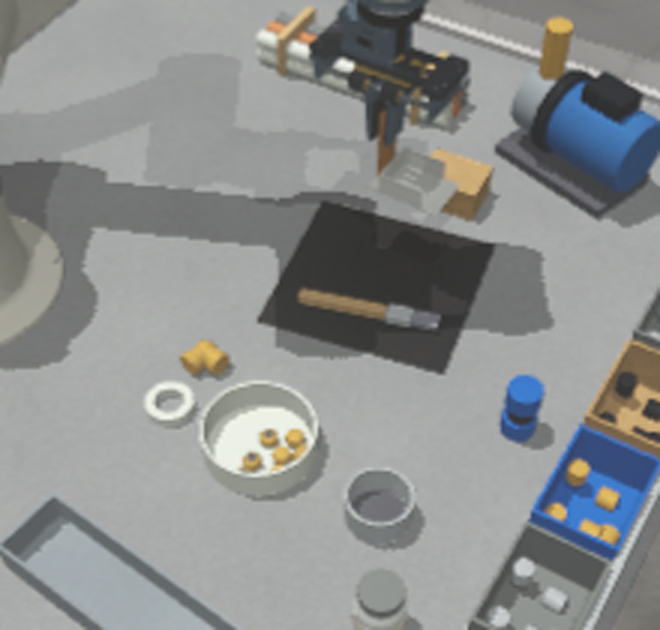

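View pics/t25.png

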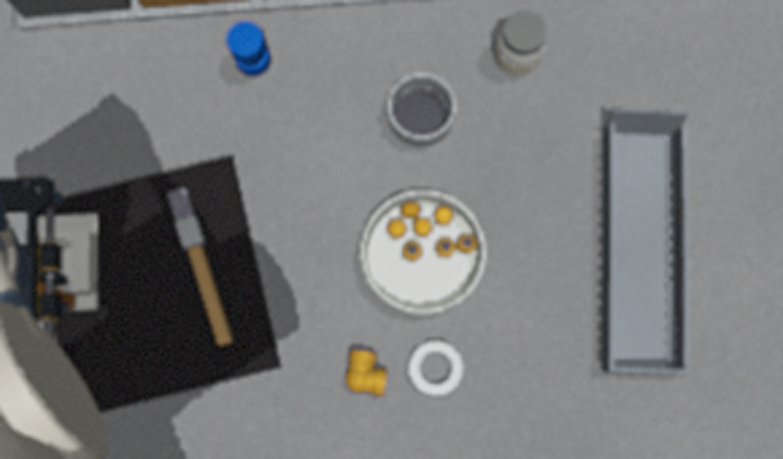

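>>> {"op": "drive_tool", "data": {
  "steps": [
    [[0, 45, 0, 0, 0, -0.2, 1], [0, 90, 1, 0, 0, -0.2, 1], [0, 115, 1, 0, 0, -0.2, 1], [0, 124, 1, 0, 0, -0.2, 1], [0, 126, 1, 0, 0, -0.2, 1], [0, 127, 1, 0, 0, -0.2, 1], [0, 127, 1, 0, 0, -0.2, 1], [0, 127, 1, 0, 0, -0.2, 1]]
  ]
}}

```text
clock: 33.0
tool_pos: [0.4616, 0.3427, 0.0739]
tool_rot: [0.496, -0.496, 0.505, -0.504]
ft_force: [-0.1, 0.1, -1.5]
finger_gap: 0.0158
```

>>> {"op": "drive_tool", "data": {
  "steps": [
    [[0, 0.5, 0, 0, 0, 0, 1], [0, 1, 0, 0, 0, 0, 1], [0, 1, 0, 0, 0, 0, 1]]
  ]
}}

```text
clock: 33.3
tool_pos: [0.4612, 0.3427, 0.0729]
tool_rot: [0.496, -0.496, 0.505, -0.504]
ft_force: [-4.9, -2.1, 16.1]
finger_gap: 0.0157
```

>>> {"op": "drive_tool", "data": {
  "steps": [
    [[0, -0.3, 0, 0, 0, 0, 1], [0, -0.3, 0, 0, 0, 0, 0.6], [0, -0.3, 0, 0, 0, 0, 0.4], [0, -0.3, 0, 0, 0, 0, 0.3], [0, -0.3, 0, 0, 0, 0, 0.3], [0, -0.3, 0, 0, 0, 0, 0.3], [0, -25, 0, 0, 0, 0, 0.3], [0, -60, 0, 0, 0, 0, 0.3], [0, -100, 0, 0, 0, 0, 0.3], [0, -130, 0, 0, 0, 0, 0.3], [0, -130, 0, 0, 0, 0, 0.3]]
  ]
}}

```text
clock: 34.4
tool_pos: [0.463, 0.3435, 0.2058]
tool_rot: [0.497, -0.494, 0.504, -0.504]
ft_force: [-0.2, 0.5, -1.2]
finger_gap: 0.0638
```

Run:
```python
from h import *
s=st()
for n in('scene','top'):
    save(n,n+'26.png',(150,60,370,270) if n=='scene' else (110,130,260,290),3)
    for t,z in(('brush_grip',.012),('brush_tip',.012)):
        for r in place_of(n,t)[:1]: print(n,t,r['p'],atz(n,r['point'],z))
    r=trace(n,'brush_grip')
    if r:
        ys,xs=np.nonzero(r[0]['pixels']);W=np.array([atz(n,(y,x),.018)[:2] for y,x in zip(ys,xs)]);print(r[0]['p'],len(W),cv2.minAreaRect((W*1000).astype(np.float32)))
        c=W.mean(0);u,sv,vt=np.linalg.svd(W-c);print(c,np.degrees(np.arctan2(vt[0,1],vt[0,0])))
```

```text
t 34.4 pos [0.463  0.3435 0.2058] gap 0.0638 F [-0.2072  0.5217 -1.2376]
[[-0.017   0.0032  0.9999]
 [-0.9999  0.0034 -0.017 ]
 [-0.0034 -1.      0.0032]]
scene brush_grip 0.53 [0.5165 0.2176 0.012 ]
scene brush_tip 0.59 [0.6058 0.24   0.012 ]
top brush_grip 0.73 [0.5048 0.2218 0.012 ]
top brush_tip 0.95 [0.5988 0.2624 0.012 ]
0.73 407 ((507.1971130371094, 227.2032928466797), (189.6925811767578, 25.767913818359375), 16.160173416137695)
[0.5112 0.2287] -164.52746207827258
```

View pics/scene26.png

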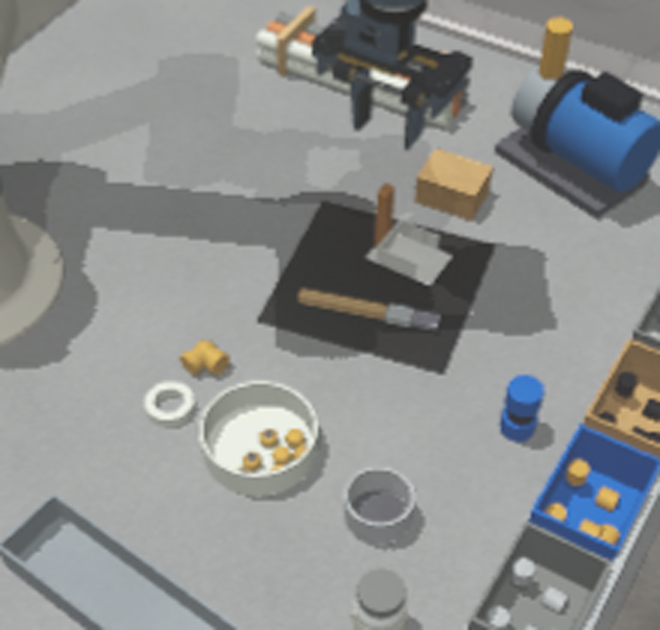

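View pics/top26.png

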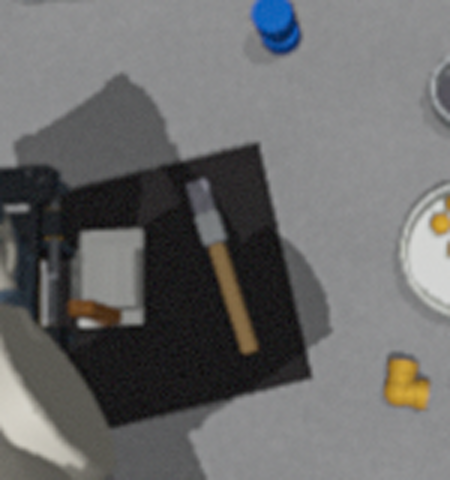

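Run:
```python
from h import *
G=np.array([.518,.2288])
plan([((*G,.2),TR(52)),((*G,.2),TR(105)),((*G,.05),TR(105)),((*G,.007),TR(105))])
```

```text
[112.4, 0.6, 59.0] [0.24, -52.98, -0.05] dist 127 ang 53.0
   [112.4, 0.6, 59.0] [0.21, -105.98, -0.17] dist 127 ang 106.0
   [112.3, 150.6, 59.6] [0.21, -105.98, -0.17] dist 197 ang 106.0
   [112.2, 193.6, 59.8] [0.21, -105.98, -0.17] dist 232 ang 106.0
```

>>> {"op": "drive_tool", "data": {
  "steps": [
    [[30, 0, 20, 0, -8, 0, 0.3], [70, 0, 40, 0, -16, 0, 0.3], [112, 0, 59, 0, -25, 0, 0.3], [112, 0, 59, 0, -33, 0, 0.3], [112, 0, 59, 0, -41, 0, 0.3], [112, 0, 59, 0, -49, 0, 0.3], [112, 0, 59, 0, -57, 0, 0.3], [112, 0, 59, 0, -65, 0, 0.3], [112, 0, 59, 0, -73, 0, 0.3], [112, 0, 59, 0, -81, 0, 0.3], [112, 0, 59, 0, -89, 0, 0.3], [112, 0, 59, 0, -97, 0, 0.3], [112, 0, 59, 0, -106, 0, 0.3], [112, 0, 59, 0, -106, 0, 0.3], [112, 0, 59, 0, -106, 0, 0.3]]
  ]
}}

```text
clock: 36.3
tool_pos: [0.5182, 0.2294, 0.2012]
tool_rot: [0.701, -0.701, -0.09, 0.092]
ft_force: [-0.0, -0.5, -0.5]
finger_gap: 0.0634
```

Run:
```python
from h import *
s=st()
save('scene','s27.png',(220,60,340,200),4)
p,d=save('top','t27.png',(110,130,260,290),4)
# brush cloud in both
for n in('top','scene'):
    p,d=snapshot(n);C=cloud(n,d);hsv=cv2.cvtColor(p,cv2.COLOR_RGB2HSV)
    m=(d>0)&(C[...,0]>.38)&(C[...,0]<.64)&(C[...,1]>.16)&(C[...,1]<.29)&(abs(C[...,2]-.02)<.02)&(hsv[...,2]>100)
    W=C[m][:,:2];print(n,len(W),cv2.minAreaRect((W*1000).astype(np.float32)))
G=np.array([.518,.2288])
plan([((*G,.06),TR(105)),((*G,.007),TR(105))])
```

```text
t 36.3 pos [0.5182 0.2294 0.2012] gap 0.0634 F [-0.0294 -0.5057 -0.4699]
[[ 0.9669 -0.0031 -0.255 ]
 [ 0.255  -0.0002  0.9669]
 [-0.0031 -1.      0.0006]]
top 8 ((492.6585693359375, 218.06675720214844), (90.32360076904297, 2.455678939819336), 13.79829216003418)
scene 260 ((510.4923400878906, 222.2921905517578), (259.6827697753906, 124.82035064697266), 1.0807100534439087)
   [-0.1, 141.5, -0.6] [-0.03, -0.11, -0.15] dist 141 ang 0.2
   [0.0, 194.5, -0.6] [-0.03, -0.11, -0.15] dist 194 ang 0.2
```

View pics/s27.png

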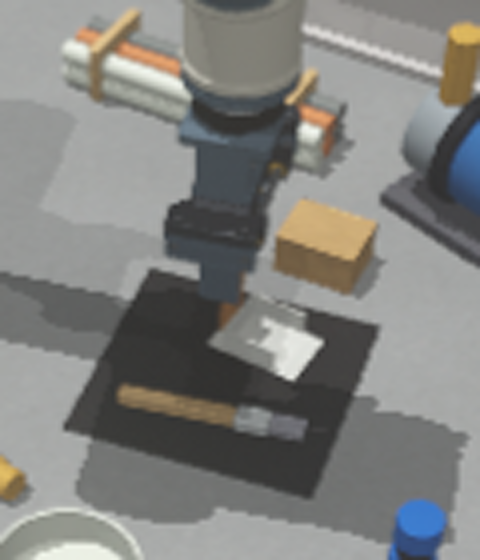

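View pics/t27.png

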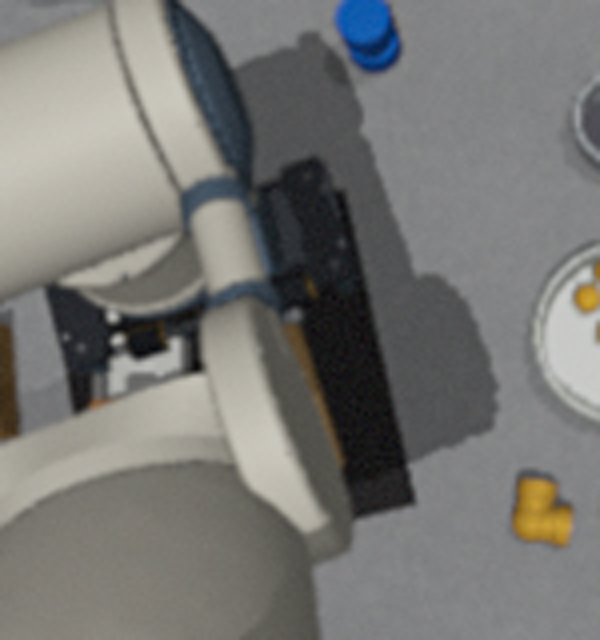

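>>> {"op": "drive_tool", "data": {
  "steps": [
    [[0, 40, 0, 0, 0, 0, 0.3], [0, 80, 0, 0, 0, 0, 0.3], [0, 120, 0, 0, 0, 0, 0.3], [0, 145, 0, 0, 0, 0, 0.3], [0, 155, 0, 0, 0, 0, 0.3], [0, 155, 0, 0, 0, 0, 0.3]]
  ]
}}

```text
clock: 37.1
tool_pos: [0.5175, 0.2293, 0.0458]
tool_rot: [-0.701, 0.701, 0.091, -0.094]
ft_force: [0.5, 0.5, 0.3]
finger_gap: 0.0637
```

Run:
```python
from h import *
s=st()
save('scene','s28.png',(220,60,340,200),5)
```

```text
t 37.1 pos [0.5175 0.2293 0.0458] gap 0.0637 F [0.5338 0.4674 0.3246]
[[ 0.966  -0.0042 -0.2583]
 [ 0.2583 -0.0006  0.9661]
 [-0.0043 -1.      0.0005]]
```

View pics/s28.png

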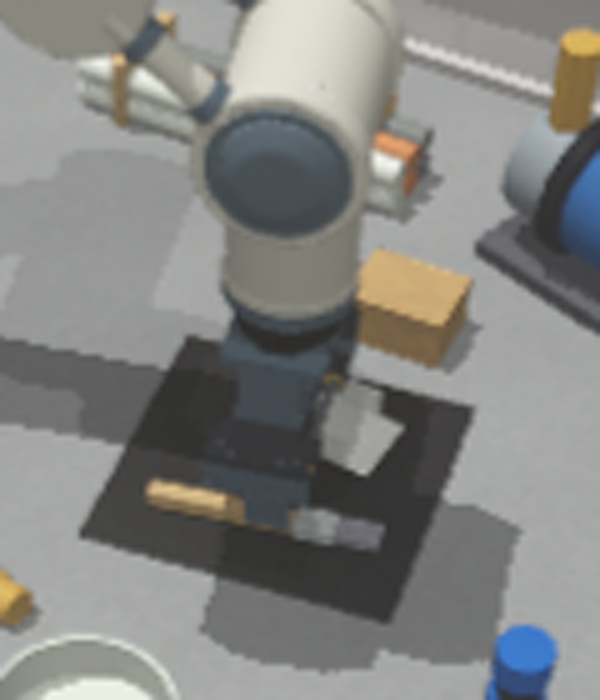

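>>> {"op": "drive_tool", "data": {
  "steps": [
    [[-3, 12, 0, 0, 0, 0, 0.3], [-3, 25, 0, 0, 0, 0, 0.3], [-3, 35, 0, 0, 0, 0, 0.3], [-3, 38, 0, 0, 0, 0, 0.3], [-3, 38, 0, 0, 0, 0, 0.3], [-3, 38, 0, 0, 0, 0, 0.7], [-3, 38, 0, 0, 0, 0, 1], [-3, 38, 0, 0, 0, 0, 1], [-3, 38, 0, 0, 0, 0, 1], [-3, 38, 0, 0, 0, 0, 1], [-3, 38, 0, 0, 0, 0, 1], [-3, 38, 0, 0, 0, 0, 1]]
  ],
  "squeeze": 40
}}

```text
clock: 38.35
tool_pos: [0.515, 0.2287, 0.0086]
tool_rot: [0.701, -0.701, -0.092, 0.093]
ft_force: [0.1, 0.2, 1.4]
finger_gap: 0.0157
```

Gripped (15.7 mm ≈ 16). Lift and look.

>>> {"op": "drive_tool", "data": {
  "steps": [
    [[0, -30, 0, 0, 0, 0, 1], [0, -70, 0, 0, 0, 0, 1], [0, -115, 0, 0, 0, 0, 1], [0, -160, 0, 0, 0, 0, 1], [0, -200, 0, 0, 0, 0, 1], [0, -212, 0, 0, 0, 0, 1], [0, -212, 0, 0, 0, 0, 1]]
  ]
}}

```text
clock: 39.05
tool_pos: [0.5163, 0.2289, 0.2221]
tool_rot: [0.701, -0.701, -0.093, 0.092]
ft_force: [-1.0, -0.0, -2.0]
finger_gap: 0.0156
```

Run:
```python
from h import *
s=st();T=np.array(s['tool_pos']);Rt=q2R(s['tool_rot'])
p,d=save('scene','s29.png',(220,20,340,200),4)
for n in('scene','top'):
    snapshot(n)
    for r in place_of(n,'brush_tip')[:2]:
        w=atz(n,r['point'],T[2]+.004);print(n,r['p'],w,'in tool',Rt.inv().apply(w-T)*1000)
plan([((.52,.12,.22),TR(60)),((.55,0,.22),TR(10)),((.60,-.04,.22),TR(-40)),((.62,-.04,.22),TR(-90))])
```

```text
t 39.05 pos [0.5163 0.2289 0.2221] gap 0.0156 F [-0.9912 -0.0165 -1.9944]
[[ 0.9658  0.0006 -0.2592]
 [ 0.2592  0.0009  0.9658]
 [ 0.0008 -1.      0.0007]]
scene 0.58 [0.6011 0.2521 0.2261] in tool [87.9845 -3.9289  0.4366]
top 0.32 [ 0.4676 -0.0229  0.2261] in tool [-112.2707   -4.2627 -230.5451]
   [-23.0, -1.1, -106.1] [0.1, 45.02, -0.31] dist 109 ang 45.0
   [-25.1, -1.2, -229.7] [0.24, 95.02, -0.26] dist 231 ang 95.0
   [12.8, -1.4, -281.3] [0.39, 145.02, -0.16] dist 282 ang 145.0
   [32.1, -1.5, -286.5] [-0.46, -164.98, -0.02] dist 288 ang 165.0
```

View pics/s29.png

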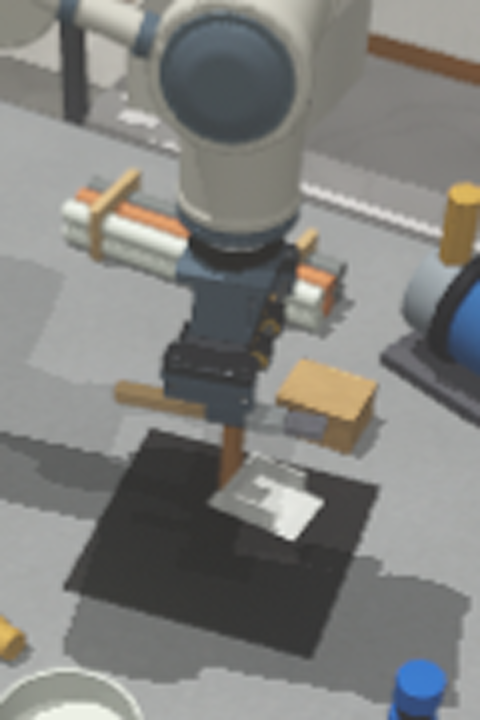

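>>> {"op": "drive_tool", "data": {
  "steps": [
    [[-4, 0, -20, 0, 8, 0, 1], [-8, 0, -40, 0, 16, 0, 1], [-12, 0, -60, 0, 24, 0, 1], [-16, 0, -80, 0, 32, 0, 1], [-20, 0, -100, 0, 40, 0, 1], [-24, 0, -120, 0, 48, 0, 1], [-24, 0, -140, 0, 56, 0, 1], [-24, 0, -160, 0, 64, 0, 1], [-25, 0, -180, 0, 72, 0, 1], [-25, 0, -200, 0, 80, 0, 1], [-25, 0, -215, 0, 88, 0, 1], [-25, 0, -230, 0, 95, 0, 1], [-20, 0, -240, 0, 103, 0, 1], [-12, 0, -248, 0, 111, 0, 1], [-6, 0, -256, 0, 119, 0, 1], [0, 0, -264, 0, 127, 0, 1], [6, 0, -272, 0, 135, 0, 1], [13, 0, -281, 0, 145, 0, 1], [13, 0, -281, 0, 145, 0, 1]]
  ]
}}

```text
clock: 41.2
tool_pos: [0.6013, -0.04, 0.219]
tool_rot: [0.296, -0.299, 0.642, -0.641]
ft_force: [0.6, -0.3, -0.6]
finger_gap: 0.0156
```

```bash
cat >> h.py <<'E'
B=np.array([88,-4.5,0])/1000
def tipT(P,Rt): return np.array(P)-Rt.apply(B)
E
python3 - <<'E'
from h import *
s=st();print(s['qpos'])
# pot centre ests
for n in('scene','top'):
    p,d=save(n,n+'30.png',(150,100,330,270),4); C=cloud(n,d)
    for t,z in(('pot_rim',.045),('tub',0)):
      for r in place_of(n,t)[:1]: print(n,t,r['p'],atz(n,r['point'],z))
pot=np.array([.6735,-.042])
for rr,z in((0,.22),(30,.2),(60,.13)):
    Rt=TR(-93,0,rr); print(tipT((*pot,z),Rt)); plan([(tipT((*pot,z),Rt),Rt)])
E
```

```text
t 41.2 pos [ 0.6013 -0.04    0.219 ] gap 0.0156 F [ 0.6192 -0.3427 -0.5911]
[[-0.6457 -0.004   0.7635]
 [-0.7636  0.     -0.6457]
 [ 0.0026 -1.     -0.0031]]
[-0.1651  0.4591  1.3929 -0.0007  1.2935  0.5371]
scene pot_rim 0.63 [ 0.6751 -0.0386  0.045 ]
scene tub 0.6 [ 0.502  -0.0418  0.    ]
[ 0.7614 -0.0466  0.2155]
   [-97.2, 4.2, 128.5] [0.07, 53.18, 0.17] dist 161 ang 53.2
[ 0.7519 -0.0461  0.2401]
   [-91.5, -20.3, 120.8] [13.98, 51.91, 27.96] dist 153 ang 60.6
[ 0.7213 -0.0445  0.204 ]
   [-73.2, 15.9, 96.4] [27.84, 48.07, 55.64] dist 122 ang 78.6
```

View pics/scene30.png

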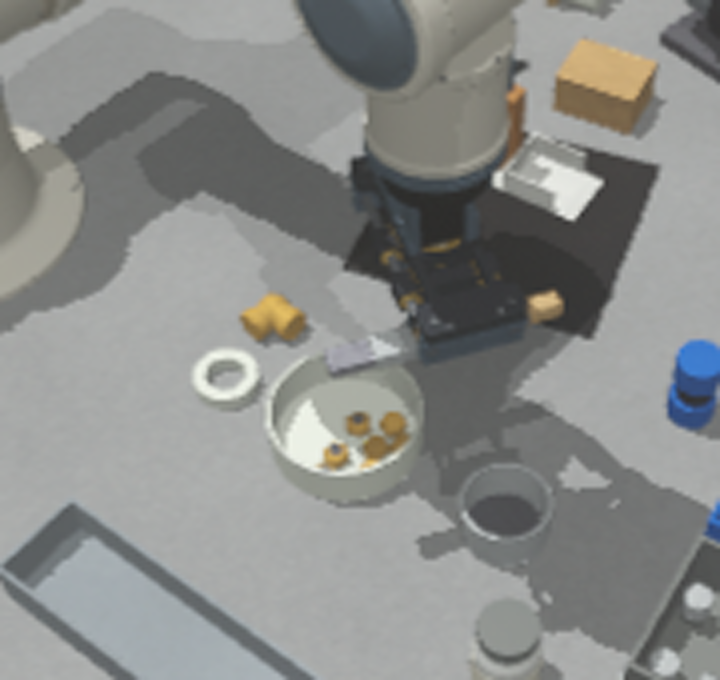

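>>> {"op": "drive_tool", "data": {
  "steps": [
    [[-14, 0, 18, 0, 8, 0, 1], [-28, 0, 37, 0, 16, 0, 1], [-42, 0, 55, 0, 24, 0, 1], [-56, 0, 73, 0, 32, 0, 1], [-69, 0, 92, 0, 40, 0, 1], [-83, 0, 110, 0, 47, 0, 1], [-97, 0, 128, 0, 53, 0, 1], [-97, 0, 128, 0, 53, 0, 1], [-97, 0, 128, 0, 53, 0, 1]]
  ]
}}

```text
clock: 42.4
tool_pos: [0.7609, -0.047, 0.2194]
tool_rot: [0.019, -0.016, -0.707, 0.707]
ft_force: [0.1, 0.5, -0.5]
finger_gap: 0.0157
```

Run:
```python
from h import *
s=st();print(s['qpos'])
pot=np.array([.6735,-.042])
for rr,z in((15,.2),(30,.18),(45,.15),(60,.12),(60,.08)):
    Rt=TR(-93,0,rr);  plan([(tipT((pot[0]-(.006 if rr==60 else 0),pot[1],z),Rt),Rt)])
```

```text
t 42.4 pos [ 0.7609 -0.047   0.2194] gap 0.0157 F [ 0.0726  0.4759 -0.4565]
[[-0.9988 -0.0034 -0.049 ]
 [ 0.049   0.     -0.9988]
 [ 0.0034 -1.      0.0002]]
[-0.1397  0.7004  0.9306 -0.0005  1.5139  1.4801]
   [1.4, 1.0, -0.4] [0.02, 0.19, 15.19] dist 2 ang 15.2
   [9.1, -0.7, -0.4] [0.04, 0.19, 30.19] dist 9 ang 30.2
   [22.1, 10.5, -0.5] [0.07, 0.18, 45.19] dist 24 ang 45.2
   [45.6, 25.6, -0.3] [0.09, 0.18, 60.19] dist 52 ang 60.2
   [45.5, 65.6, -0.3] [0.09, 0.18, 60.19] dist 80 ang 60.2
```

>>> {"op": "drive_tool", "data": {
  "steps": [
    [[1, 0, 0, 0, 0, 7.5, 1], [1, 1, 0, 0, 0, 15, 1], [5, 0, 0, 0, 0, 22.5, 1], [9, 0, 0, 0, 0, 30, 1], [15, 5, 0, 0, 0, 37.5, 1], [22, 10, 0, 0, 0, 45, 1], [33, 18, 0, 0, 0, 52.5, 1], [45, 26, 0, 0, 0, 60, 1], [45, 46, 0, 0, 0, 60, 1], [45, 66, 0, 0, 0, 60, 1], [45, 66, 0, 0, 0, 60, 1]]
  ]
}}

```text
clock: 43.5
tool_pos: [0.7342, 0.0099, 0.1918]
tool_rot: [0.287, 0.264, 0.7, -0.598]
ft_force: [-0.0, -0.0, -0.3]
finger_gap: 0.0158
```

Run:
```python
from h import *
s=st();print(s['qpos']);T=np.array(s['tool_pos']);Rt=q2R(s['tool_rot']);print('tip',T+Rt.apply(B))
p,d=save('scene','s31.png',(200,160,340,300),5);save('top','t31.png',(210,110,330,230),5)
for n in('scene','top'):
    snapshot(n)
    for r in place_of(n,'brush_tip')[:1]: print(n,r['p'],r['point'],atz(n,r['point'],.08))
    print(proj(n,T+Rt.apply(B)))
```

```text
t 43.5 pos [0.7342 0.0099 0.1918] gap 0.0158 F [-0.     -0.0293 -0.327 ]
[[-0.6967  0.7122  0.086 ]
 [ 0.0259  0.1447 -0.9891]
 [-0.7169 -0.6869 -0.1192]]
[-0.2082  0.4908  1.8332  1.4166  0.2966  0.0368]
tip [0.6696 0.0115 0.1318]
scene 0.72 [198.3, 286.6] [0.6623 0.0521 0.08  ]
[[198.2151 283.705 ]]
[[151.6719 248.5076]]
```

View pics/s31.png

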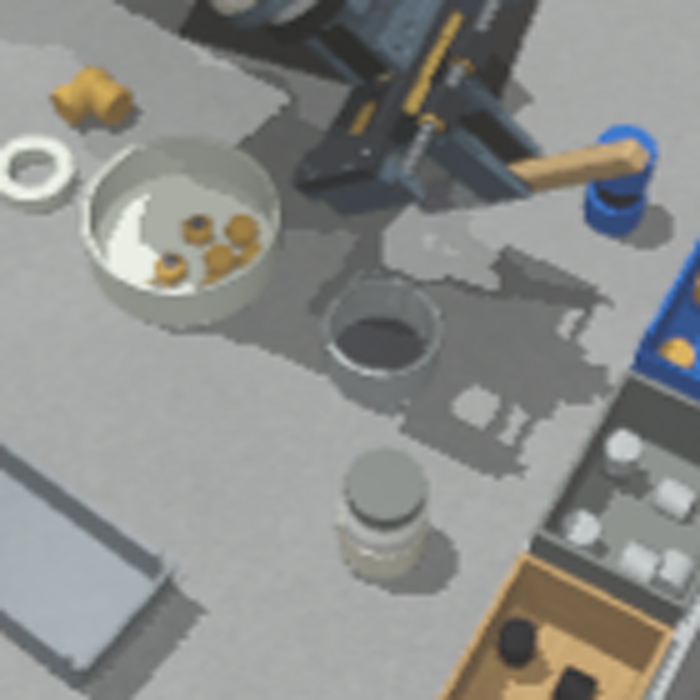

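View pics/t31.png

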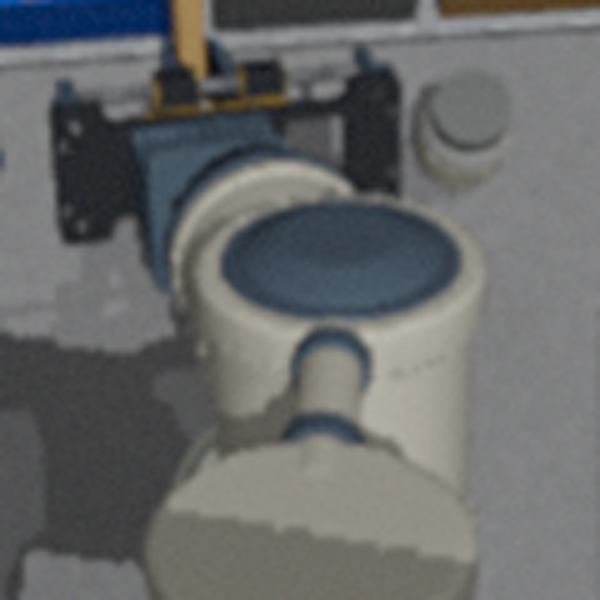

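Run:
```python
from h import *
for P,r in(((.74,-.02,.22),40),((.74,-.04,.25),20),((.70,-.04,.25),0)):
    Rt=TR(-93,0,r);  plan([(P,Rt)])
```

```text
[-24.0, -20.2, 26.3] [10.41, 1.04, -5.67] dist 41 ang 11.9
   [-46.0, -43.7, 42.4] [10.15, 2.86, -25.61] dist 76 ang 27.7
   [-18.1, -72.2, 39.1] [9.67, 4.66, -45.55] dist 84 ang 46.8
```

>>> {"op": "drive_tool", "data": {
  "steps": [
    [[-12, -10, 13, 5, 0.5, -3, 1], [-24, -20, 26, 10, 1, -6, 1], [-35, -32, 34, 10, 2, -15, 1], [-46, -44, 42, 10, 3, -25.6, 1], [-32, -58, 41, 10, 4, -35, 1], [-18, -72, 39, 9.7, 4.7, -45.5, 1], [-18, -72, 39, 9.7, 4.7, -45.5, 1], [-18, -72, 39, 9.7, 4.7, -45.5, 1], [-18, -72, 39, 9.7, 4.7, -45.5, 1], [-18, -72, 39, 9.7, 4.7, -45.5, 1], [-18, -72, 39, 9.7, 4.7, -45.5, 1]]
  ]
}}

```text
clock: 44.9
tool_pos: [0.7008, -0.0405, 0.2486]
tool_rot: [0.018, -0.021, -0.706, 0.707]
ft_force: [-0.7, 1.1, -0.5]
finger_gap: 0.0159
```

Run:
```python
from h import *
s=st();print(s['qpos'])
for y in(-45,0):
    plan([((.65,-.0,.24),TR(y))])
```

```text
t 44.9 pos [ 0.7008 -0.0405  0.2486] gap 0.0159 F [-0.6659  1.1393 -0.5414]
[[-0.9985  0.0038 -0.0546]
 [ 0.0546 -0.0013 -0.9985]
 [-0.0038 -1.      0.0011]]
[-0.1423  0.5797  1.0883 -0.0008  1.4697  1.4831]
   [52.9, 8.4, -37.7] [-0.15, -48.13, -0.18] dist 65 ang 48.1
   [52.9, 8.4, -37.7] [-0.23, -93.13, -0.12] dist 65 ang 93.1
```

>>> {"op": "drive_tool", "data": {
  "steps": [
    [[26, 4, -19, 0, -8, 0, 1], [53, 8, -38, 0, -16, 0, 1], [53, 8, -38, 0, -24, 0, 1], [53, 8, -38, 0, -32, 0, 1], [53, 8, -38, 0, -40, 0, 1], [53, 8, -38, 0, -48, 0, 1], [53, 8, -38, 0, -56, 0, 1], [53, 8, -38, 0, -64, 0, 1], [53, 8, -38, 0, -72, 0, 1], [53, 8, -38, 0, -80, 0, 1], [53, 8, -38, 0, -88, 0, 1], [53, 8, -38, 0, -93, 0, 1], [53, 8, -38, 0, -93, 0, 1]]
  ]
}}

```text
clock: 46.2
tool_pos: [0.6484, 0.0001, 0.2415]
tool_rot: [-0.501, 0.499, -0.499, 0.501]
ft_force: [0.2, 0.7, -0.5]
finger_gap: 0.0159
```

Run:
```python
from h import *
s=st();print(s['qpos'])
pot=np.array([.6735,-.042])
for rr,z in((15,.23),(30,.2),(45,.15),(55,.12),(55,.08)):
    Rt=TR(0,0,rr);P=tipT((*(pot+[0,-.008]),z),Rt); print(P); plan([(P,Rt)])
```

```text
t 46.2 pos [0.6484 0.0001 0.2415] gap 0.0159 F [ 0.1607  0.6565 -0.4723]
[[-0.001   0.0039  1.    ]
 [-1.     -0.0001 -0.001 ]
 [ 0.0001 -1.      0.0039]]
[-0.092   0.5026  1.2497  0.0003  1.3853 -0.0911]
[0.6735 0.0362 0.2484]
   [-36.1, -6.8, 25.1] [-0.23, -0.03, 15.0] dist 44 ang 15.0
[0.6735 0.0285 0.2401]
   [-28.4, 1.5, 25.1] [-0.23, 0.0, 30.0] dist 38 ang 30.0
[0.6735 0.0154 0.209 ]
   [-15.3, 32.6, 25.0] [-0.23, 0.03, 45.0] dist 44 ang 45.0
[0.6735 0.0042 0.1895]
   [-4.1, 52.1, 24.9] [-0.23, 0.06, 55.0] dist 58 ang 55.0
[0.6735 0.0042 0.1495]
   [-4.1, 92.1, 24.7] [-0.23, 0.06, 55.0] dist 95 ang 55.0
```

>>> {"op": "drive_tool", "data": {
  "steps": [
    [[-18, -4, 12, 0, 0, 7.5, 1], [-36, -7, 25, 0, 0, 15, 1], [-32, -3, 25, 0, 0, 22.5, 1], [-28, 1, 25, 0, 0, 30, 1], [-22, 16, 25, 0, 0, 37.5, 1], [-15, 32, 25, 0, 0, 45, 1], [-10, 42, 25, 0, 0, 50, 1], [-4, 52, 25, 0, 0, 55, 1], [-4, 72, 25, 0, 0, 55, 1], [-4, 92, 25, 0, 0, 55, 1], [-4, 92, 25, 0, 0, 55, 1], [-4, 92, 25, 0, 0, 55, 1]]
  ]
}}

```text
clock: 47.4
tool_pos: [0.6742, 0.0059, 0.1495]
tool_rot: [0.674, -0.213, 0.674, -0.213]
ft_force: [1.0, 0.7, 0.1]
finger_gap: 0.0154
```

Run:
```python
from h import *
s=st();print(s['qpos']);T=np.array(s['tool_pos']);Rt=q2R(s['tool_rot']);print('tip',T+Rt.apply(B))
p,d=save('scene','s32.png',(200,160,340,300),5);save('top','t32.png',(210,110,330,230),5)
for n in('scene','top'):
    snapshot(n)
    for r in place_of(n,'brush_tip')[:1]: print(n,r['p'],r['point'],atz(n,r['point'],.08))
    print(proj(n,T+Rt.apply(B)), 'pot',proj(n,[.6735,-.042,.045]))
    for r in place_of(n,'pot_rim')[:1]: print(n,r['p'],r['point'])
```

```text
t 47.4 pos [0.6742 0.0059 0.1495] gap 0.0154 F [0.9575 0.6872 0.0984]
[[ 0.0002  0.001   1.    ]
 [-0.574   0.8188 -0.0007]
 [-0.8188 -0.574   0.0007]]
[-0.4791  0.8622  1.2276  0.815   1.6131 -0.6901]
tip [ 0.6742 -0.0483  0.08  ]
[[220.7128 275.466 ]] pot [[225.026  275.8028]]
scene 0.83 [225.8, 275.3]
[[154.1074 268.4189]] pot [[157.8439 266.109 ]]
```

View pics/s32.png

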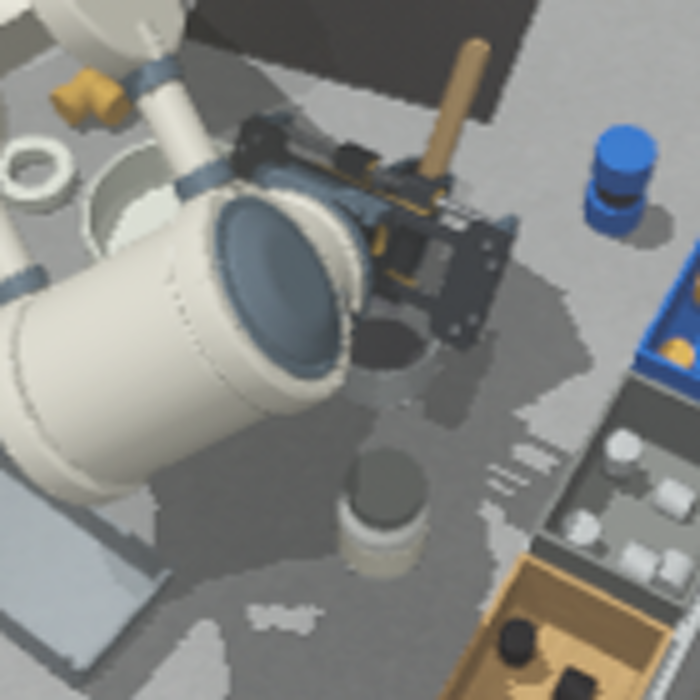

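View pics/t32.png

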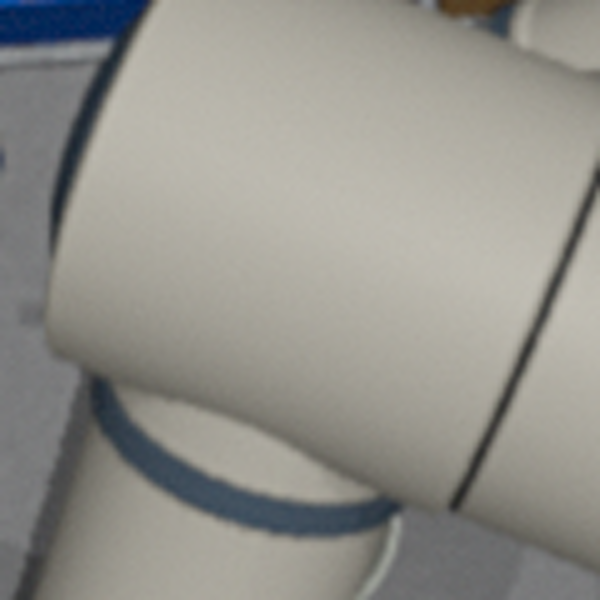

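>>> {"op": "drive_tool", "data": {
  "steps": [
    [[10, 7, 0, 0, 0, 0, 1], [20, 14, 0, 0, 0, 0, 1], [29, 20, 0, 0, 0, 0, 1], [37, 26, 0, 0, 0, 0, 1], [37, 26, 0, 0, 0, 0, 1]]
  ]
}}

```text
clock: 48.3
tool_pos: [0.6735, 0.0054, 0.1019]
tool_rot: [0.674, -0.212, 0.675, -0.212]
ft_force: [0.8, 0.7, 0.4]
finger_gap: 0.0154
```

>>> {"op": "drive_tool", "data": {
  "steps": [
    [[6, 4, 0, 0, 0, 0, 1], [11, 8, 0, 0, 0, 0, 1], [16, 11, 0, 0, 0, 0, 1], [16, 11, 0, 0, 0, 0, 1], [16, 11, 0, 0, 0, 0, 1], [16, 11, 0, 0, 0, 0, 1]]
  ]
}}

```text
clock: 48.9
tool_pos: [0.6743, 0.0049, 0.0847]
tool_rot: [0.675, -0.212, 0.674, -0.213]
ft_force: [-0.2, -0.3, -0.6]
finger_gap: 0.0156
```

Run:
```python
from h import *
s=st();T=np.array(s['tool_pos']);Rt=q2R(s['tool_rot']);print('tip',T+Rt.apply(B))
p,d=save('scene','s33.png',(200,160,340,300),5)
```

```text
t 48.9 pos [0.6743 0.0049 0.0847] gap 0.0156 F [-0.2058 -0.2851 -0.5656]
[[ 0.0002  0.0017  1.    ]
 [-0.5729  0.8197 -0.0013]
 [-0.8197 -0.5729  0.0011]]
tip [ 0.6743 -0.0492  0.0151]
```

View pics/s33.png

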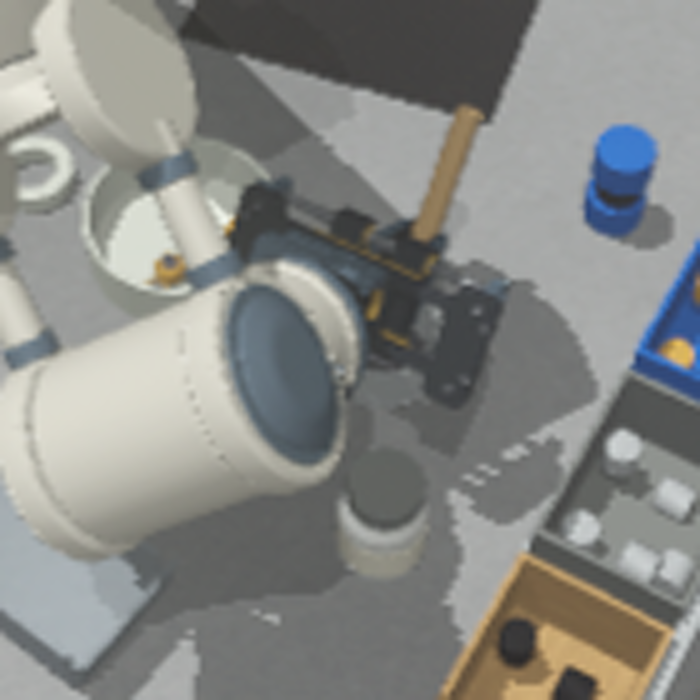

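>>> {"op": "drive_tool", "data": {
  "steps": [
    [[2, 1.2, 0, 0, 0, 0, 1], [3.5, 2.4, 0, 0, 0, 0, 1], [3.5, 2.4, 0, 0, 0, 0, 1], [3.5, 2.4, 0, 0, 0, 0, 1], [3.5, 2.4, 0, 0, 0, 0, 1], [3.5, 2.4, 0, 0, 0, 0, 1]]
  ]
}}

```text
clock: 49.55
tool_pos: [0.6743, 0.0049, 0.0802]
tool_rot: [0.675, -0.212, 0.674, -0.213]
ft_force: [-0.0, -0.4, -1.3]
finger_gap: 0.0157
```

>>> {"op": "drive_tool", "data": {
  "steps": [
    [[-16, -11, 0, 0, 0, 0, 1], [-41, -29, 0, 0, 0, 0, 1], [-66, -46, 0, 0, 0, 0, 1], [-90, -63, 0, 0, 0, 0, 1], [-107, -75, 0, 0, 0, 0, 1], [-107, -75, 0, 0, 0, 0, 1], [-107, -75, 0, 0, 0, 0, 1]]
  ]
}}

```text
clock: 50.25
tool_pos: [0.674, 0.0047, 0.2112]
tool_rot: [0.675, -0.212, 0.674, -0.213]
ft_force: [0.1, 0.8, -1.3]
finger_gap: 0.0157
```

Run:
```python
from h import *
s=st();T=np.array(s['tool_pos']);Rt=q2R(s['tool_rot']);print('tip',T+Rt.apply(B))
for n in('scene','top'):
    save(n,n+'34.png',(170,150,300,280) if n=='scene' else (220,130,320,260),5)
    p,d=snapshot(n);C=cloud(n,d)
    hsv=cv2.cvtColor(p,cv2.COLOR_RGB2HSV); b=(hsv[...,1]>120)&(hsv[...,0]>8)&(hsv[...,0]<30)&(abs(C[...,0]-.503)<.065)&(abs(C[...,1]+.03)<.065)
    k,l,stt,c=cv2.connectedComponentsWithStats(b.astype(np.uint8))
    for i in range(1,k):
        if stt[i,4]>5: print(n,c[i][::-1].round(1),stt[i,4],atz(n,c[i][::-1],.015))
```

```text
t 50.25 pos [0.674  0.0047 0.2112] gap 0.0157 F [ 0.0769  0.759  -1.2951]
[[ 0.0003  0.0017  1.    ]
 [-0.5732  0.8194 -0.0012]
 [-0.8194 -0.5732  0.0012]]
tip [ 0.674  -0.0494  0.1417]
```

View pics/scene34.png

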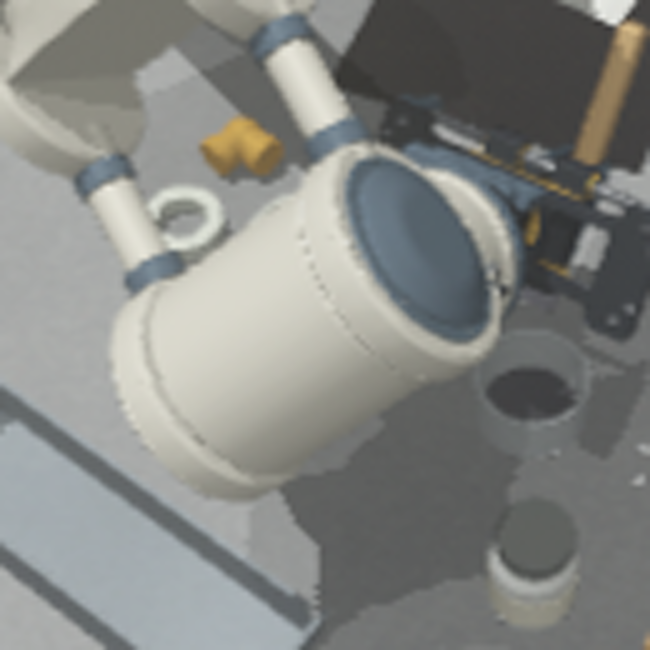

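View pics/top34.png

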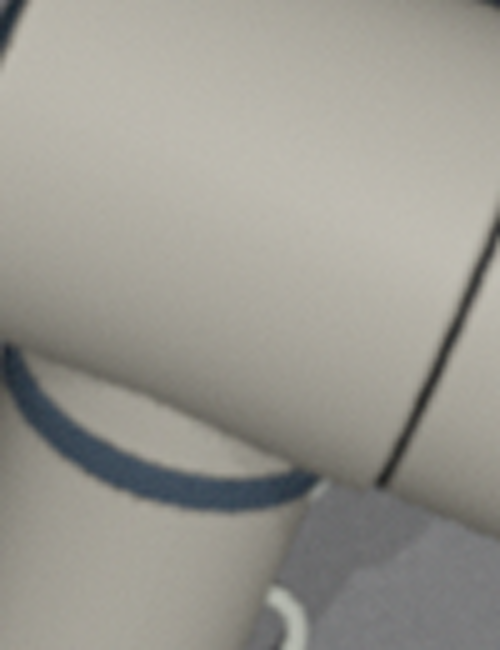

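Run:
```python
from h import *
for c in((411,210),(444,215),(397,228),(423,226),(412,250),(445,247),(467,243)):
    print('top',atz('top',(120+c[1]/2.7-.3,110+c[0]/2.7-.3),.015)[:2])
for c in((357,423),(392,425),(377,447),(335,455),(403,438)):
    print('scene',atz('scene',(100+c[1]/4-.4,150+c[0]/4-.4),.015)[:2])
```

```text
top [ 0.554  -0.0201]
top [ 0.5453 -0.058 ]
top [ 0.534  -0.0023]
top [ 0.5341 -0.0326]
top [ 0.507  -0.0178]
top [ 0.5077 -0.0561]
top [ 0.5105 -0.0819]
scene [ 0.5093 -0.0187]
scene [ 0.5377 -0.0045]
scene [ 0.5388 -0.032 ]
scene [ 0.5113 -0.0584]
scene [ 0.5537 -0.0117]
```

Run:
```python
from h import *
Rt=TR(0,0,55)
plan([(tipT((.537,-.032,.13),Rt),Rt),(tipT((.537,-.032,.04),Rt),Rt),(tipT((.537,-.032,.03),Rt),Rt)])
```

```text
[-1.2, 20.0, -136.8] [-0.03, -0.09, -0.1] dist 138 ang 0.1
   [72.6, 71.5, -136.7] [-0.03, -0.09, -0.1] dist 170 ang 0.1
   [80.8, 77.2, -136.7] [-0.03, -0.09, -0.1] dist 177 ang 0.1
```

>>> {"op": "drive_tool", "data": {
  "steps": [
    [[0, 7, -40, 0, 0, 0, 1], [-1, 14, -85, 0, 0, 0, 1], [-1, 20, -125, 0, 0, 0, 1], [-1, 20, -137, 0, 0, 0, 1], [-1, 20, -137, 0, 0, 0, 1], [20, 35, -137, 0, 0, 0, 1], [45, 52, -137, 0, 0, 0, 1], [65, 66, -137, 0, 0, 0, 1], [73, 71.5, -137, 0, 0, 0, 1], [73, 71.5, -137, 0, 0, 0, 1], [73, 71.5, -137, 0, 0, 0, 1]]
  ]
}}

```text
clock: 51.55
tool_pos: [0.5379, 0.0215, 0.1105]
tool_rot: [0.675, -0.212, 0.674, -0.213]
ft_force: [-0.5, 0.0, -0.1]
finger_gap: 0.0157
```

Run:
```python
from h import *
s=st();T=np.array(s['tool_pos']);Rt=q2R(s['tool_rot']);print('tip',T+Rt.apply(B))
save('scene','s35.png',(170,150,300,280),5)
```

```text
t 51.55 pos [0.5379 0.0215 0.1105] gap 0.0157 F [-0.4945  0.0123 -0.1073]
[[ 0.0004  0.0019  1.    ]
 [-0.5728  0.8197 -0.0013]
 [-0.8197 -0.5728  0.0014]]
tip [ 0.538  -0.0326  0.0409]
```

View pics/s35.png

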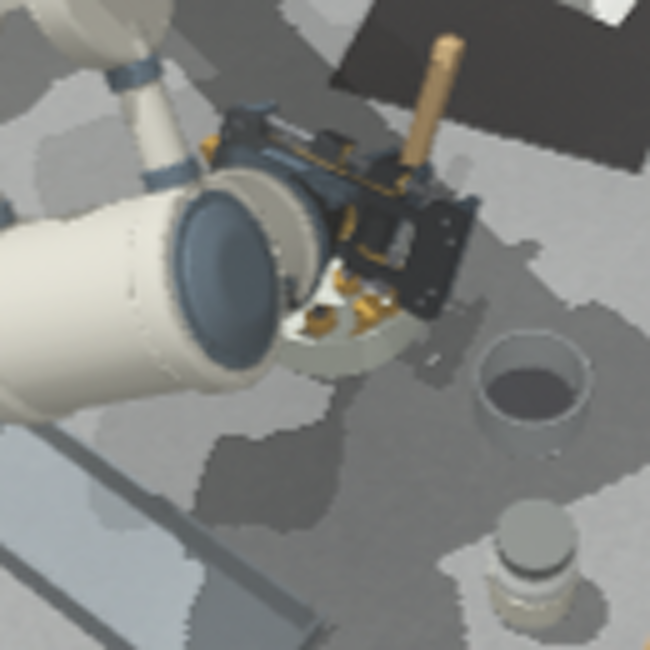

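>>> {"op": "drive_tool", "data": {
  "steps": [
    [[5, 3.4, 0, 0, 0, 0, 1], [9, 6.3, 0, 0, 0, 0, 1], [11, 7.7, 0, 0, 0, 0, 1], [11, 7.7, 0, 0, 0, 0, 1]]
  ]
}}

```text
clock: 52.0
tool_pos: [0.5371, 0.0218, 0.0962]
tool_rot: [0.674, -0.212, 0.675, -0.213]
ft_force: [-0.1, -0.6, -0.2]
finger_gap: 0.0159
```

>>> {"op": "drive_tool", "data": {
  "steps": [
    [[1, 0.7, 0, 0, 0, 0, 1], [2, 1.4, 0, 0, 0, 0, 1], [2, 1.4, 0, 0, 0, 0, 1]]
  ]
}}

```text
clock: 52.3
tool_pos: [0.5372, 0.0217, 0.094]
tool_rot: [0.675, -0.212, 0.674, -0.213]
ft_force: [-0.2, -0.2, -0.5]
finger_gap: 0.0162
```

>>> {"op": "drive_tool", "data": {
  "steps": [
    [[1, 0.7, 0, 0, 0, 0, 1], [2, 1.4, 0, 0, 0, 0, 1], [2, 1.4, 0, 0, 0, 0, 1]]
  ]
}}

```text
clock: 52.6
tool_pos: [0.5372, 0.022, 0.0922]
tool_rot: [0.675, -0.211, 0.674, -0.212]
ft_force: [0.6, 0.2, 9.0]
finger_gap: 0.0156
```

>>> {"op": "drive_tool", "data": {
  "steps": [
    [[0, 0, 0, 0, 0, 0, 1], [0, 0, 0, 0, 0, 0, 1], [0, 0, 0, 0, 0, 0, 1]]
  ]
}}

```text
clock: 52.9
tool_pos: [0.5373, 0.022, 0.0922]
tool_rot: [0.675, -0.211, 0.674, -0.212]
ft_force: [-0.4, 0.6, 8.3]
finger_gap: 0.0158
```

Run:
```python
from h import *
s=st();T=np.array(s['tool_pos']);Rt=q2R(s['tool_rot']);print('tip',T+Rt.apply(B))
save('scene','s36.png',(200,170,270,230),8)
```

```text
t 52.9 pos [0.5373 0.022  0.0922] gap 0.0158 F [-0.4261  0.5858  8.3017]
[[ 0.0002  0.0016  1.    ]
 [-0.5719  0.8203 -0.0012]
 [-0.8203 -0.5719  0.0011]]
tip [ 0.5373 -0.032   0.0226]
```

View pics/s36.png

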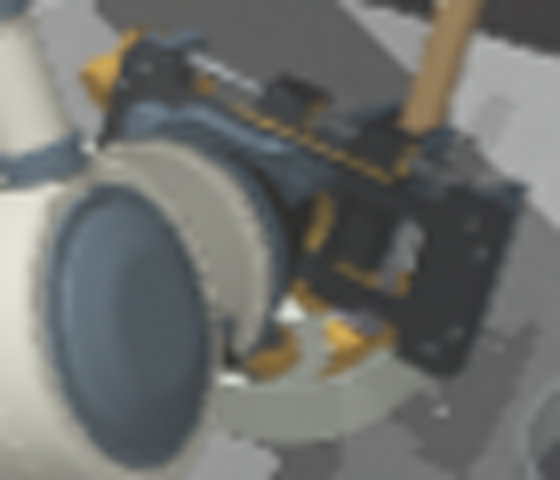

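Run:
```python
from h import *
s=observe();T=np.array(s['tool_pos'])
plan([(T+[0,0,.1],TR(0,0,55)),(T+[0,.03,.15],TR(0,0,28)),((.53,.10,.25),TR(0))])
```

```text
[-82.0, -57.2, 0.1] [-0.09, 0.01, -0.12] dist 100 ang 0.1
   [-140.2, -61.2, 0.1] [-0.09, -0.01, -27.12] dist 153 ang 27.1
   [-174.0, -26.2, -7.2] [-0.08, -0.04, -55.12] dist 176 ang 55.1
```

>>> {"op": "drive_tool", "data": {
  "steps": [
    [[-20, -14, 0, 0, 0, 0, 1], [-41, -28, 0, 0, 0, 0, 1], [-62, -43, 0, 0, 0, 0, 1], [-82, -57, 0, 0, 0, 0, 1], [-100, -58, 0, 0, 0, -8, 1], [-118, -60, 0, 0, 0, -16, 1], [-140, -61, 0, 0, 0, -24, 1], [-148, -52, -2, 0, 0, -32, 1], [-156, -44, -4, 0, 0, -40, 1], [-165, -35, -6, 0, 0, -48, 1], [-174, -26, -7, 0, 0, -55, 1], [-174, -26, -7, 0, 0, -55, 1], [-174, -26, -7, 0, 0, -55, 1]]
  ]
}}

```text
clock: 54.25
tool_pos: [0.5298, 0.1012, 0.249]
tool_rot: [0.501, -0.5, 0.5, -0.499]
ft_force: [0.3, 0.8, -1.2]
finger_gap: 0.0158
```

Run:
```python
from h import *
s=st()
save('top','t37.png',(110,110,400,290),2.7)
save('scene','s37.png',(150,60,370,270),3)
plan([((.52,.2,.22),TR(52)),((.515,.2287,.22),TR(105)),((.515,.2287,.010),TR(105))])
```

```text
t 54.25 pos [0.5298 0.1012 0.249 ] gap 0.0158 F [ 0.317   0.7865 -1.1503]
[[ 0.0016  0.0001  1.    ]
 [-1.      0.0023  0.0016]
 [-0.0023 -1.      0.0002]]
   [-100.6, 29.0, -10.2] [-0.04, -52.12, -0.13] dist 105 ang 52.1
   [-129.3, 29.0, -15.3] [-0.11, -105.12, -0.11] dist 133 ang 105.1
   [-128.8, 239.0, -15.2] [-0.11, -105.12, -0.11] dist 272 ang 105.1
```

View pics/s37.png

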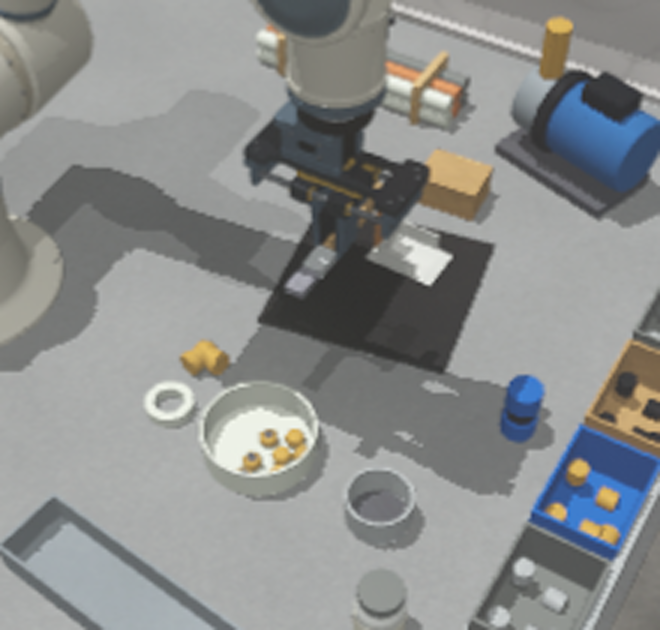

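View pics/t37.png

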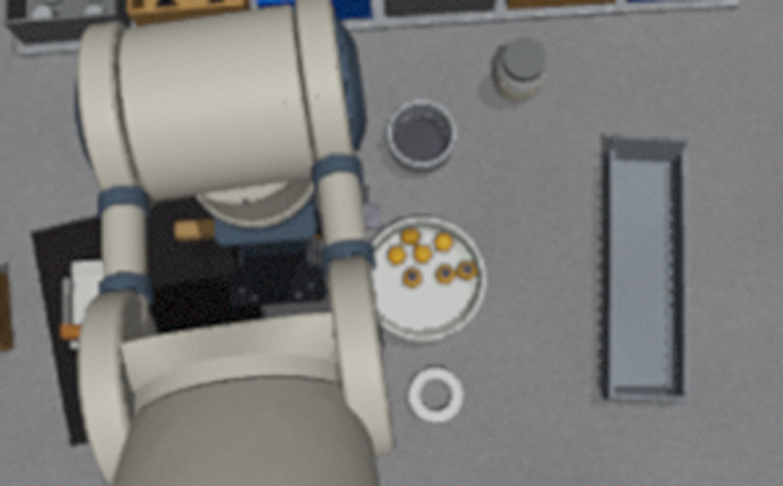

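>>> {"op": "drive_tool", "data": {
  "steps": [
    [[-25, 7, -3, 0, -8, 0, 1], [-50, 15, -5, 0, -16, 0, 1], [-75, 22, -8, 0, -24, 0, 1], [-100, 29, -10, 0, -32, 0, 1], [-105, 29, -11, 0, -40, 0, 1], [-110, 29, -12, 0, -48, 0, 1], [-115, 29, -13, 0, -56, 0, 1], [-120, 29, -14, 0, -64, 0, 1], [-125, 29, -15, 0, -72, 0, 1], [-129, 29, -15, 0, -80, 0, 1], [-129, 29, -15, 0, -88, 0, 1], [-129, 29, -15, 0, -97, 0, 1], [-129, 29, -15, 0, -105, 0, 1], [-129, 29, -15, 0, -105, 0, 1], [-129, 29, -15, 0, -105, 0, 1]]
  ]
}}

```text
clock: 55.85
tool_pos: [0.5157, 0.2279, 0.22]
tool_rot: [0.702, -0.701, -0.09, 0.089]
ft_force: [-0.3, -0.2, -0.8]
finger_gap: 0.0151
```

Run:
```python
from h import *
s=st()
save('scene','s38.png',(220,40,340,180),4)
plan([((.515,.2287,.05),TR(105)),((.515,.2287,.0105),TR(105))])
```

```text
t 55.85 pos [0.5157 0.2279 0.22  ] gap 0.0151 F [-0.2725 -0.1635 -0.8333]
[[ 0.968  -0.     -0.2511]
 [ 0.2511  0.0014  0.968 ]
 [ 0.0003 -1.      0.0013]]
   [-0.6, 170.1, 0.5] [-0.07, -0.42, 0.03] dist 170 ang 0.4
   [-0.7, 209.6, 0.4] [-0.07, -0.42, 0.03] dist 210 ang 0.4
```

View pics/s38.png

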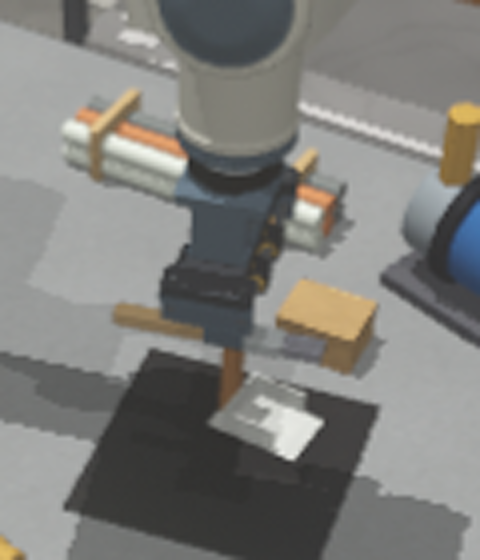

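>>> {"op": "drive_tool", "data": {
  "steps": [
    [[0, 45, 0, 0, 0, 0, 1], [0, 90, 0, 0, 0, 0, 1], [0, 135, 0, 0, 0, 0, 1], [0, 170, 0, 0, 0, 0, 1], [0, 195, 0, 0, 0, 0, 1], [0, 207, 0, 0, 0, 0, 1], [0, 208, 0, 0, 0, 0, 1], [0, 208, 0, 0, 0, 0, 1]]
  ]
}}

```text
clock: 56.7
tool_pos: [0.5161, 0.2294, 0.013]
tool_rot: [0.702, -0.701, -0.092, 0.091]
ft_force: [0.2, 0.4, -0.1]
finger_gap: 0.0158
```

>>> {"op": "drive_tool", "data": {
  "steps": [
    [[0, 1, 0, 0, 0, 0, 1], [0, 2, 0, 0, 0, 0, 1], [0, 2, 0, 0, 0, 0, 1]]
  ]
}}

```text
clock: 57.0
tool_pos: [0.5159, 0.2294, 0.0109]
tool_rot: [0.702, -0.701, -0.092, 0.091]
ft_force: [0.3, -0.4, 0.2]
finger_gap: 0.0162
```

>>> {"op": "drive_tool", "data": {
  "steps": [
    [[0, 1, 0, 0, 0, 0, 1], [0, 1.7, 0, 0, 0, 0, 1], [0, 1.7, 0, 0, 0, 0, 1]]
  ]
}}

```text
clock: 57.3
tool_pos: [0.5157, 0.2294, 0.0087]
tool_rot: [0.701, -0.701, -0.092, 0.091]
ft_force: [1.2, 0.4, 3.0]
finger_gap: 0.0157
```

Contact. Release and rise straight up.

>>> {"op": "drive_tool", "data": {
  "steps": [
    [[0, 0, 0, 0, 0, 0, 0.8], [0, 0, 0, 0, 0, 0, 0.6], [0, 0, 0, 0, 0, 0, 0.45], [0, 0, 0, 0, 0, 0, 0.45], [0, 0, 0, 0, 0, 0, 0.45], [0, 0, 0, 0, 0, 0, 0.45], [0, -20, 0, 0, 0, 0, 0.45], [0, -50, 0, 0, 0, 0, 0.45], [0, -95, 0, 0, 0, 0, 0.45], [0, -145, 0, 0, 0, 0, 0.45], [0, -195, 0, 0, 0, 0, 0.45], [0, -240, 0, 0, 0, 0, 0.45], [0, -240, -150, 0, 0, 0, 0.45], [0, -240, -250, 0, 0, 0, 0.45], [0, -240, -250, 0, 0, 0, 0.45], [0, -240, -250, 0, 0, 0, 0.45], [0, -240, -250, 0, 0, 0, 0.45], [0, -240, -250, 0, 0, 0, 0.45]]
  ]
}}

```text
clock: 59.1
tool_pos: [0.5809, -0.0179, 0.2482]
tool_rot: [-0.701, 0.702, 0.091, -0.09]
ft_force: [0.6, 1.0, 0.1]
finger_gap: 0.05
```

Run:
```python
from h import *
s=st()
save('scene','s39.png');p,d=save('top','t39.png',(90,100,420,290),2.4)
for n in('scene','top'):
    p,d=snapshot(n);C=cloud(n,d)
    m=(d>0)&(C[...,0]>.40)&(C[...,0]<.64)&(C[...,1]>.17)&(C[...,1]<.29)
    for lo,hi in((.014,.03),(.03,.2)): 
        W=C[m&(C[...,2]>lo)&(C[...,2]<hi)];print(n,lo,len(W),cv2.minAreaRect((W[:,:2]*1000).astype(np.float32)) if len(W)>4 else '')
    m=(d>0)&(abs(C[...,0]-.47)<.1)&(abs(C[...,1]-.35)<.06)&(C[...,2]>.095)&(C[...,2]<.13);print('handle top',C[m].mean(0))
    for t,z in(('elbow',0),('tape',0),('coupler',0),('jar',0),('carton',0),('valve',0)):
      for r in place_of(n,t)[:1]: print(n,t,round(r['p'],2),atz(n,r['point'],z)[:2])
```

```text
t 59.1 pos [ 0.5809 -0.0179  0.2482] gap 0.05 F [0.5617 0.953  0.0993]
[[ 0.9674  0.0013 -0.2531]
 [ 0.2531 -0.0004  0.9674]
 [ 0.0011 -1.     -0.0007]]
scene 0.014 111 ((547.5176391601562, 233.07980346679688), (117.23578643798828, 25.148536682128906), 15.45899486541748)
scene 0.03 0 
handle top [0.4685 0.3488 0.103 ]
scene elbow 0.7 [0.3745 0.055 ]
scene tape 0.54 [ 0.3751 -0.0476]
scene coupler 0.48 [0.7602 0.1462]
scene jar 0.74 [ 0.7496 -0.1665]
scene valve 0.6 [ 0.5289 -0.4964]
top 0.014 371 ((508.3133544921875, 225.70657348632812), (190.35946655273438, 25.05057144165039), 15.322362899780273)
top 0.03 0 
handle top [0.4602 0.3474 0.1073]
top coupler 0.65 [0.7557 0.158 ]
top jar 0.53 [ 0.7478 -0.1664]
top carton 0.93 [0.5014 0.4902]
top valve 0.52 [ 0.517  -0.4911]
```

View pics/s39.png

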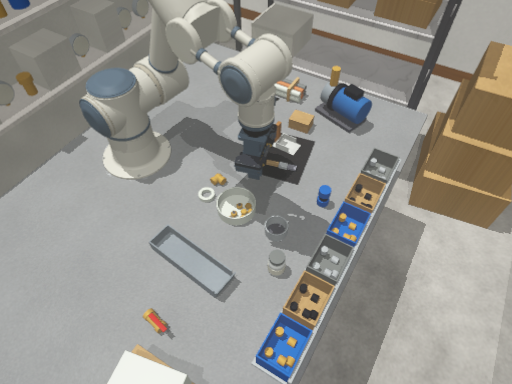

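View pics/t39.png

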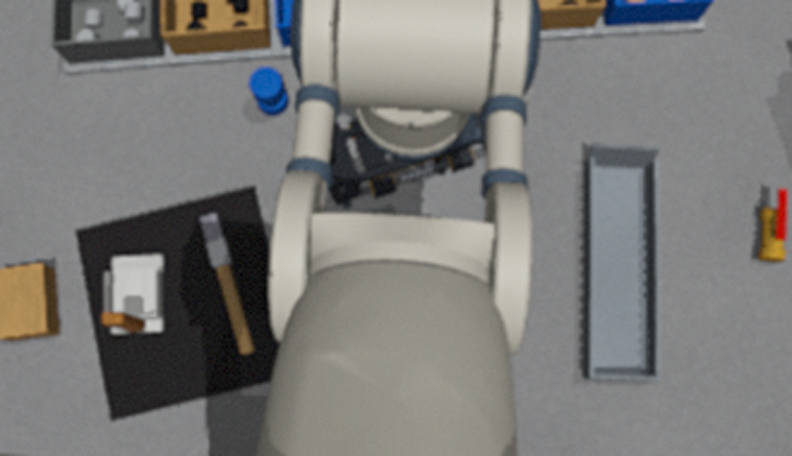

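Run:
```python
from cell import *
print(job_done())
```

```text
the job is handed in; nothing more can be done
None
```

The job is handed in, at about 60 s of the 210 s allowed. `job_done()` gives no verdict.

**What I did**
- I moved all 7 nuts from the tray to the tub with the scoop in two loads, 5 then 2, then stood the scoop back on the mat.
- I took the brush and lowered its tip to about 10 mm above the counter inside the steel pot, 35 mm below the rim.
- I pressed the brush on a nut in the tub with about 8–9 N and laid it back on the mat.

**Last checks**
- **Nuts:** all 7 showed in the tub in the top picture taken after the touch, and the tray was empty.
- **Scoop:** standing upright on the mat, with its handle top at about 105 mm.
- **Brush:** lying flat on the mat within a few millimetres of where it started, with nothing in its area higher than 30 mm.
- **Other goods:** coupler, jar and valve were within about 15 mm of their first readings, which is as well as the two cameras agree. The elbow and tape showed only in one camera and the carton only in the other at the end; none looked moved in the pictures.

**Not confirmed by sight or gone wrong**
- **Dip depth:** it comes from the arm's position only, because the arm hid the brush tip from both cameras.
- **First dip attempt:** I stopped it above the pot because the wrist ran near its joint limit, then redid it with the brush tilted sideways.
- **Hardest push:** about 64 N along the tray and 66 N vertically during the first scooping, when nuts jammed. This went through the scoop and stayed below the 120 N wrist limit.
- **Knocked tool:** I saw no sign that the scoop or brush was knocked aside.

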